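Wring up a row of spacer blocks for the bauble jig

ROBOT

A 7-joint arm with a two-finger parallel gripper is mounted at the origin on the work surface. World frame = base frame: x ahead of the robot, y to its left, z up, the work surface at z = 0. Lengths are in m, angles in rad, forces in N, time in s.
With the tool pointing down it reaches from about 0.35 to 0.9 m from the base axis. Payload 19.9 kg.
Tool frame: the origin (TCP) lies at the very end of the fingers, on their centre line; the grasp point (between the pads) lies 19 mm behind it; z points along the fingers, y is the direction in which the jaws open and shut (so a half turn about z gives the same grasp; the last joint's range is limited). The gripper opens to 94 mm and grips with 3 to 60 N. Pads are 16 mm wide; open, the fingers measure 119 mm over their backs; the gripper's body (75 mm by 177 mm) begins 78 mm behind the grasp point.
Start: joints at [-1.246, 0.417, -0.01, 1.614, 0.005, 1.111, -0.053], TCP at [0.224, 0.583, 0.205] pointing down, gripper open.
Joint ranges: [-2.81, 2.81], [-0.39, 2.02], [-1.27, 1.25], [0.06, 2.57], [-1.19, 4.33], [0.19, 2], [-2.82, 2.82]. Speed limits (rad/s): [1.89, 1.89, 2.39, 2.39, 3.01, 3.01, 3.01].

INTERFACE

Orientations are given as a unit quaternion [w, x, y, z].
In Python, from bench import manip gives the robot as it stands.
- The arm moves only by the shell command python3 -m creep 'ROWS' [FORCE]. ROWS is JSON, a list of rows, each a list of 3 entries, a list of its own where there are three numbers: the closure, from 0 (fully open) to 1 (shut), then the shift along the tool's x, y, z in cm, then the turn, a rotation vector about the tool's x, y, z in rad. In form: [[jaw, [tx, ty, tz], [wx, wy, wz]], ...]. A call has 1 to 10 rows; each row is the pose to reach, as a shift and turn from the pose measured when the call began, along the tool's axes at that moment; what a row does not reach only later rows make up. A row lasts 1/8 s, in which the tool goes at most 62.5 mm and 10.7 degrees, less where a joint would pass 70% of its speed; a pose out of reach is approached as far as the arm can. A call with a gripper value outside its range is refused whole. The fingers move at their own pace and stop on an object; FORCE is the grip in N (left out, the last holds). Time passes only in rows, so rows that repeat a pose let the fingers close. It gives the time, the measured TCP pose, the force and the opening at its end, in the units of the state.
- manip.state(): the state, without advancing time (a new reading comes with each control period).
- manip.get_image(name): name is "scene" or "top"; returns the picture (420x560x3 uint8, blue, green, red); there is no depth.
- manip.camera_model(name): a dict with "mtx" (3x3 intrinsics, pixels), "world_to_cam" (4x4, takes a point from world to camera coordinates). Camera axes: x right, y down, z forward; pixel columns grow to the right and rows downward; lengths in m; the calibration is good to about 2 mm. A picture is of the moment at which its call begins. camera_model takes no time and is no camera call.
- manip.hand_in(): hands the job in, once; it reports no verdict.
The state is a dict: "t": time; "joints": joint angles; "joint_velocities": joint speeds; "joint_efforts": joint torques, N m; "ee_pos": TCP position; "ee_rot": TCP orientation; "contact_force": force on the tool from outside, world axes, zero at the start; "torque": the same for the moment, N m; "opening": opening from 0.0 (shut) to 1.0 (fully open).
Only numpy, scipy, OpenCV 4.12 (cv2) and the standard library are available. Lean on these libraries where they do the work, as an engineer would, in place of code of your own. Each camera call takes 0.05 s, during which the arm holds its last target. There are 200 camera calls.

TASK

Make up today's spacer row on the setting plate: take the blocks that are out, one at a time from widest to narrowest, turning the bin carousel by its square knob to bring each to the opening in the wire guard. Lay each block flat on the plate with its long side against the bar (the first) or against the block before it, its end still a finger's breadth or two short of the low lip, and then, keeping those faces together, slide it along until its end meets the lip. Last of all, slide the clamp jaw by its black tab up against the last block, leaving the blocks side by side in close contact and in line against the lip, and do not disturb the bauble, paint jar or varnish bottle.

Things in the scene. Friction and masses are not known exactly. Their poses are not given: they have to be found in the camera images.
- block_a: bright steel spacer block, the widest: 50 mm wide (its x), 60 mm long (its y), 25 mm high (z up), about 0.59 kg. Origin: centre of its underside. All blocks are alike but for the width; those not out today are None from the start. They start flat in the carousel's compartments, one to a compartment, at any yaw
- block_b: bright steel spacer block, the second widest: 40 mm wide (its x), 60 mm long (its y), 25 mm high (z up), about 0.47 kg. Origin: centre of its underside. All blocks are alike but for the width; those not out today are None from the start. They start flat in the carousel's compartments, one to a compartment, at any yaw
- block_c: bright steel spacer block, the third widest: 30 mm wide (its x), 60 mm long (its y), 25 mm high (z up), about 0.35 kg. Origin: centre of its underside. All blocks are alike but for the width; those not out today are None from the start. They start flat in the carousel's compartments, one to a compartment, at any yaw
- block_d: bright steel spacer block, the narrowest: 22 mm wide (its x), 60 mm long (its y), 25 mm high (z up), about 0.26 kg. Origin: centre of its underside. All blocks are alike but for the width; those not out today are None from the start. They start flat in the carousel's compartments, one to a compartment, at any yaw
- corner (a point): point on the setting plate's top where the bar's face (plane x = 0, y from -100 to +10 mm, bar 30 mm high, 25 mm thick) meets the low lip's face (plane y = 0, x from -160 to 0 mm, lip 6 mm high, 10 mm wide). x points into the bar, y into the lip, z up. A block home against the bar has its centre at x = -(half its width), y = -30 mm, long side along y; the next stands against it, towards -x
- plate: dark steel setting plate, fixed, 260 x 180 mm, its top 20 mm above the bench; origin on the bench under its centre, z up. Fixed on it: a bright reference bar across its +x end and a low lip along its +y side. corner lies at (100, 40, 20) mm in this frame, with the same axes
- carousel: fixed base of the bin carousel; origin on the bench on the turning axis, z up. A fixed flat cage of 4 mm wires stands 55 mm above the bench over the compartments, 70 to 165 mm from the axis, on four posts outside; it leaves open only the 120 degrees centred on the carousel's -x: a block can be picked only when turned to there
- hub (a point): on the turning axis 85 mm above the bench, where to grip the black square knob (32 x 32 mm, upright, its top 100 mm above the bench, clear above the wires) that is fixed to the platter and turns it
- platter (a joint): turning angle of the platter, rad, anticlockwise from above; +-9 rad, stays where left, friction 0.08 N m. Round plywood tray, radius 150 mm, floor 20 mm above the bench, four equal compartments, partitions, rim and a 96 mm disc round the knob all 6 mm high. At 0 the knob's sides are parallel to the carousel's x and y and the compartments are centred on its -x, -y, +x, +y
- jaw (a joint): travel of the clamp jaw along the plate's +x, 0 to 0.15 m; starts near 0, stays where left, friction 2 N plus 4 N per m/s
- jaw_face (a point): middle of the foot of the jaw's front face, on the plate's top, on the line y = -30 mm of corner, 190 mm short of the bar at travel 0; axes as corner. The jaw is an aluminium block 60 mm wide (y), 30 mm thick (towards -x), 25 mm high, sliding on the plate
- jaw_grip (a point): point to pinch the jaw's black upright tab: 14 mm thick (x), 44 mm wide (y), its top 70 mm above the plate; this point is in the tab's middle, 55 mm above the plate, 15 mm behind the front face
- bauble: bystander: silver bauble 84 mm across with an upright stem, on a black foot, behind the work; origin under its foot
- paint_jar: bystander: squat amber paint jar, 52 mm across, 55 mm high, between the robot and the work; origin under it
- varnish: bystander: amber bottle, 48 mm across, 100 mm high, behind the work; origin under it
Things that resemble listed ones, but are neither listed nor needed, are in the scene too. Leave any turquoise look-alike of the block_b alone.

How it is judged:
By the outcome, as a careful person would: the job done as asked, in the order asked, and still so for the second after the job is handed in, with the robot touching nothing.
Of block_a, block_b, block_c, block_d only 3 to 4 are there at a start; the rules pass over those that are not, and their reading is None.
At some moment in a run one of block_a, block_b, block_c, block_d may be knocked a few centimetres aside while the robot is not near it.
It also fails if it takes over 210 s, if anything falls off the work surface, if the arm or the gripper's body presses on something with over 40 N, if the wrist force passes 120 N, or if a joint passes its speed limit or range.

## Working session

There is one attempt and no reset: what is moved stays moved. The work goes in short steps, Python scripts to look and compute and a shell command to move; the robot and the scene stay as the last step left them, time stands still between calls to the robot, and variables do not carry over. Pictures are saved under pics/ and viewed, about 12 in all and at most 16, crops included, and the job is handed in when it is done.

```bash
mkdir -p pics; ls; python3 - <<'E'
from bench import manip
import cv2,json
import numpy as np
s=manip.state();print({k:np.round(v,3).tolist() for k,v in s.items()})
for n in("scene","top"):
    cv2.imwrite(f"pics/{n}0.png",manip.get_image(n));m=manip.camera_model(n);print(n,np.round(m["mtx"],2).tolist(),np.round(m["world_to_cam"],4).tolist())
E
```

```text
pics
{'t': 0.0, 'joints': [-1.245, 0.418, -0.01, 1.614, 0.005, 1.111, -0.053], 'joint_velocities': [0.002, -0.001, -0.001, -0.001, 0.001, -0.001, 0.0], 'joint_efforts': [-0.002, -85.125, 0.637, -42.599, -0.049, 0.019, 0.0], 'ee_pos': [0.224, 0.583, 0.205], 'ee_rot': [-0.0, 0.182, 0.983, -0.001], 'contact_force': [-0.245, -0.894, 0.178], 'torque': [0.022, -0.01, 0.041], 'opening': 1.002}
scene [[386.13, 0.0, 284.96], [0.0, 386.13, 210.22], [0.0, 0.0, 1.0]] [[-0.8179, 0.5752, 0.009, 0.4778], [0.3738, 0.5432, -0.7518, -0.1111], [-0.4373, -0.6116, -0.6594, 1.1612], [0.0, 0.0, 0.0, 1.0]]
top [[400.06, 0.0, 275.93], [0.0, 400.06, 214.69], [0.0, 0.0, 1.0]] [[-0.03, -0.9994, -0.0187, -0.0609], [-0.9968, 0.0313, -0.074, 0.5191], [0.0745, 0.0164, -0.9971, 1.1382], [0.0, 0.0, 0.0, 1.0]]
```

View pics/top0.png

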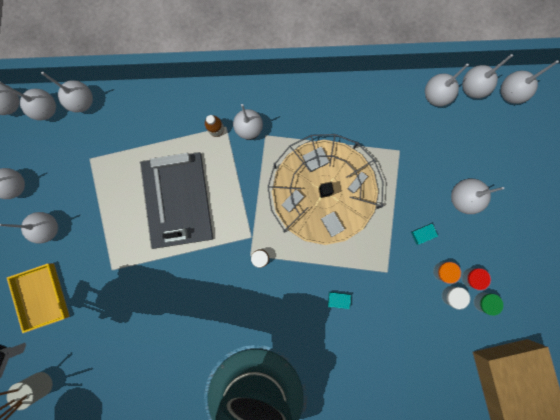

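View pics/scene0.png

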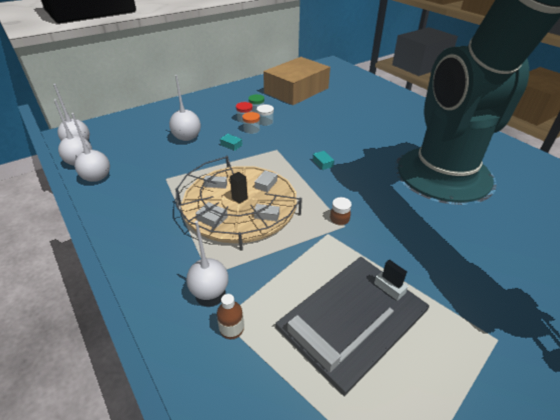

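```bash
cat > h.py <<'E'
from bench import manip
import cv2, numpy as np
from scipy.spatial.transform import Rotation as R
CM={n:manip.camera_model(n) for n in("scene","top")}
def p2w(px,z,n="top"):
    m=CM[n];W=m["world_to_cam"];px=np.atleast_2d(px).astype(float)
    d=np.c_[px,np.ones(len(px))]@np.linalg.inv(m["mtx"]).T@W[:3,:3]
    c=-W[:3,:3].T@W[:3,3]
    return c+d*((z-c[2])/d[:,2])[:,None]
def w2p(P,n="top"):
    m=CM[n];W=m["world_to_cam"];q=(np.atleast_2d(P)@W[:3,:3].T+W[:3,3])@m["mtx"].T
    return q[:,:2]/q[:,2:]
def pic(name,n="top",box=None,s=1):
    im=manip.get_image(n);cv2.imwrite(f"pics/raw_{name}.png",im)
    if box: im=im[box[1]:box[3],box[0]:box[2]]
    cv2.imwrite(f"pics/{name}.png",cv2.resize(im,None,fx=s,fy=s,interpolation=cv2.INTER_CUBIC))
def rq(s): w,x,y,z=s["ee_rot"];return R.from_quat([x,y,z,w])
def go(pos,yaw,half=True):
    """shift cm/turn to put TCP at pos, tool down, tool y axis along world yaw (rad, mod pi)"""
    s=manip.state();r=rq(s);sh=r.inv().apply(np.array(pos)-s["ee_pos"])*100
    best=None
    for k in (0,1):
        y=np.array([np.cos(yaw+k*np.pi),np.sin(yaw+k*np.pi),0]);z=np.array([0,0,-1]);x=np.cross(y,z)
        t=(r.inv()*R.from_matrix(np.c_[x,y,z])).as_rotvec()
        if best is None or np.linalg.norm(t)<np.linalg.norm(best): best=t
    print("shift",np.round(sh,2).tolist(),"turn",np.round(best,3).tolist())
def st():
    s=manip.state();y=rq(s).apply([0,1,0])
    print("t",round(s["t"],2),"pos",np.round(s["ee_pos"],4).tolist(),"yawY",round(np.degrees(np.arctan2(y[1],y[0])),1),"z",np.round(rq(s).apply([0,0,1]),3).tolist(),"F",np.round(s["contact_force"],1).tolist(),"op",round(s["opening"],3),"j7",round(s["joints"][6],2))
E
python3 - <<'E'
from h import *
im=cv2.imread("pics/top0.png")
a=cv2.resize(im[125:255,260:395],None,fx=4.4,fy=4.4,interpolation=cv2.INTER_CUBIC)
cv2.imwrite("pics/c1.png",a)
b=cv2.resize(im[140:260,130:225],None,fx=5,fy=5,interpolation=cv2.INTER_CUBIC)
cv2.imwrite("pics/c2.png",b)
st()
E
```

```text
t 0.1 pos [0.224, 0.5831, 0.2049] yawY 69.0 z [-0.0, -0.001, -1.0] F [0.1, -0.4, -0.7] op 1.001 j7 -0.05
```

View pics/c1.png

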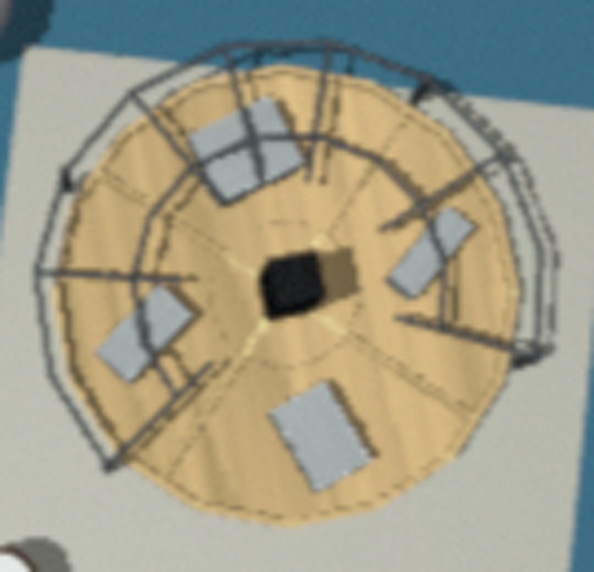

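View pics/c2.png

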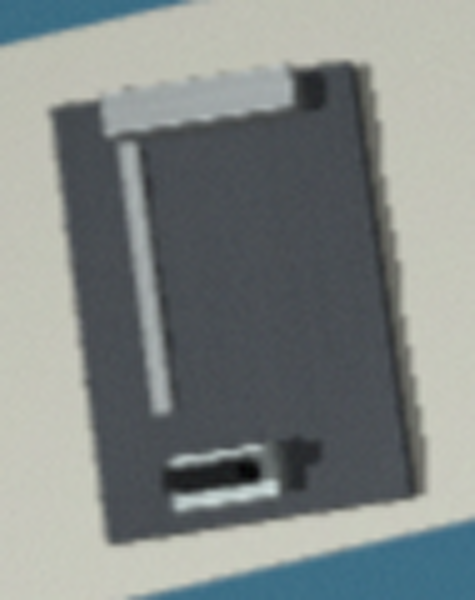

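```bash
cat > seg.py <<'E'
from h import *
def blocks(im,z=0.045,region=(262,130,392,250),show=True):
    x0,y0,x1,y1=region
    c=cv2.resize(im[y0:y1,x0:x1],None,fx=8,fy=8,interpolation=cv2.INTER_CUBIC)
    hsv=cv2.cvtColor(c,cv2.COLOR_BGR2HSV)
    m=((hsv[...,1]<45)&(hsv[...,2]>125)).astype(np.uint8)
    m=cv2.morphologyEx(m,cv2.MORPH_CLOSE,np.ones((25,25)))
    m=cv2.morphologyEx(m,cv2.MORPH_OPEN,np.ones((17,17)))
    out=[]
    for k in cv2.findContours(m,0,2)[0]:
        if not 5000<cv2.contourArea(k)<60000: continue
        W=p2w((k[:,0,:]+.5)/8-.5+[x0,y0],z)[:,:2]
        (cx,cy),(w,h),a=cv2.minAreaRect((W*1000).astype(np.float32))
        if w<h: w,h,a=h,w,a-90
        out.append((cx,cy,w,h,(a+90)%180-90,cv2.contourArea(k)))
        if show: print("c(mm) %.1f %.1f long %.1f wide %.1f yawlong %.1f area %d"%out[-1])
    return out
if __name__=="__main__":
    blocks(cv2.imread("pics/top0.png"))
E
python3 - <<'E'
from seg import *
im=cv2.imread("pics/top0.png")
blocks(im)
# wood circle
c=im[130:250,262:392];hsv=cv2.cvtColor(c,cv2.COLOR_BGR2HSV)
m=((hsv[...,1]>60)&(hsv[...,0]>8)&(hsv[...,0]<28)&(hsv[...,2]>80)).astype(np.uint8)
k=max(cv2.findContours(m,0,2)[0],key=cv2.contourArea)
W=p2w(cv2.convexHull(k)[:,0]+[262,130],.026)[:,:2].astype(np.float32)
print("circle",cv2.minEnclosingCircle(W*1000),cv2.fitEllipse(W*1000))
f=lambda q,s,o:np.array(q)/s+o-.4
P=p2w(f([[65,180],[425,92],[545,352],[108,467]],4.4,[260,125]),.055);print("posts",np.round(P*1000))
c2=lambda q,z:np.round(p2w(f(q,5,[130,140]),z)*1000,1)[:,:2].tolist()
print("plate",c2([[53,108],[355,64],[413,494],[110,544]],.02))
print("bar top front",c2([[107,136],[294,108]],.05))
print("lip inner",c2([[138,140],[172,412]],.026))
print("knob top",np.round(p2w(f([[258,285],[312,258],[322,300],[272,320]],4.4,[260,125]),.1)*1000))
print("jaw front top",c2([[170,458],[268,446]],.045),"tab top",c2([[165,470],[258,458],[258,482],[165,490]],.09))
E
```

```text
c(mm) 484.8 -235.3 long 61.0 wide 43.8 yawlong 28.3 area 20175
c(mm) 554.8 -124.5 long 62.7 wide 31.5 yawlong -43.4 area 13731
c(mm) 600.4 -310.1 long 64.3 wide 23.7 yawlong -41.1 area 10433
c(mm) 672.3 -193.7 long 64.4 wide 51.7 yawlong -67.3 area 22558
circle ((579.3919067382812, -218.52049255371094), 152.17205810546875) ((579.2857666015625, -218.6187744140625), (301.9927673339844, 303.02215576171875), 176.9677276611328)
posts [[ 654.  -77.   55.]
 [ 703. -310.   55.]
 [ 533. -378.   55.]
 [ 469.  -99.   55.]]
plate [[686.8, 316.8], [706.9, 138.5], [454.1, 109.0], [430.6, 284.9]]
bar top front [[662.9, 275.1], [675.4, 167.7]]
lip inner [[664.9, 264.9], [505.4, 246.5]]
knob top [[ 576. -194.  100.]
 [ 591. -228.  100.]
 [ 565. -233.  100.]
 [ 554. -202.  100.]]
jaw front top [[478.1, 242.2], [483.2, 186.3]] tab top [[469.8, 231.5], [474.8, 180.6], [461.7, 180.8], [458.9, 231.6]]
```

```bash
python3 - <<'E'
from h import *
go([.579,-.2185,.16],np.radians(103.4))
E
```

```text
shift [-61.88, -62.1, 4.56] turn [-0.001, -0.0, -0.601]
```

```bash
python3 -m creep '[[0,[-7,-7,0],[0,0,0]],[0,[-20,-20,1],[0,0,-0.1]],[0,[-40,-40,2],[0,0,-0.3]],[0,[-61.9,-62.1,4.5],[0,0,-0.6]],[0,[-61.9,-62.1,4.5],[0,0,-0.6]],[0,[-61.9,-62.1,4.5],[0,0,-0.6]],[0,[-61.9,-62.1,4.5],[0,0,-0.6]],[0,[-61.9,-62.1,4.5],[0,0,-0.6]],[0,[-61.9,-62.1,4.5],[0,0,-0.6]],[0,[-61.9,-62.1,4.5],[0,0,-0.6]]]' 20; python3 - <<'E'
from h import *
st();go([.579,-.2185,.16],np.radians(103.4))
E
```

```text
t: 1.35
ee_pos: [0.4715, 0.0249, 0.1759]
ee_rot: [-0.0, -0.116, 0.993, -0.0]
contact_force: [0.6, 0.4, -1.2]
opening: 1.001
t 1.35 pos [0.4715, 0.0249, 0.1759] yawY 103.4 z [-0.0, -0.001, -1.0] F [0.6, 0.4, -1.2] op 1.001 j7 1.75
shift [-4.83, -26.16, 1.61] turn [-0.001, -0.0, -0.0]
```

```bash
python3 -m creep '[[0,[-4.8,-26.2,1.6],[0,0,0]],[0,[-4.8,-26.2,1.6],[0,0,0]],[0,[-4.8,-26.2,1.6],[0,0,0]],[0,[-4.8,-26.2,1.6],[0,0,0]],[0,[-4.8,-26.2,1.6],[0,0,0]],[0,[-4.8,-26.2,1.6],[0,0,0]]]'; python3 - <<'E'
from h import *
st();pic("k1","scene",(160,140,320,260),5)
go([.579,-.2185,.067],np.radians(103.4))
E
```

```text
t: 2.1
ee_pos: [0.5784, -0.2195, 0.1595]
ee_rot: [-0.001, -0.116, 0.993, -0.0]
contact_force: [-0.6, 0.7, -0.2]
opening: 0.995
t 2.1 pos [0.5784, -0.2195, 0.1595] yawY 103.3 z [-0.001, -0.001, -1.0] F [-0.6, 0.7, -0.2] op 0.995 j7 2.29
shift [-0.05, -0.05, 9.27] turn [-0.0, -0.001, -0.0]
```

View pics/k1.png

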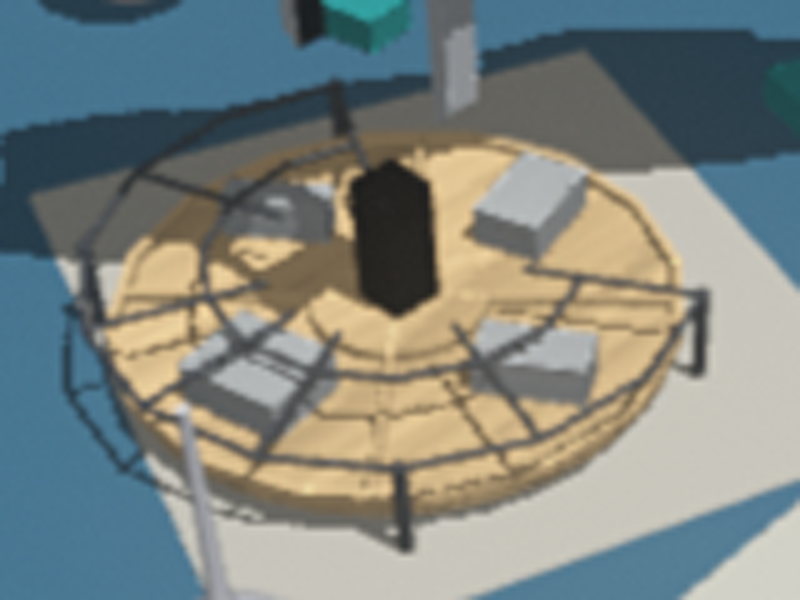

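```bash
python3 -m creep '[[0,[0,0,5],[0,0,0]],[0,[0,0,9.2],[0,0,0]],[0,[0,0,9.2],[0,0,0]],[0.75,[0,0,9.2],[0,0,0]],[0.75,[0,0,9.2],[0,0,0]],[0.75,[0,0,9.2],[0,0,0]],[0.75,[0,0,9.2],[0,0,0]]]' 20; python3 - <<'E'
from h import *
st()
E
```

```text
t: 3.02
ee_pos: [0.5786, -0.2181, 0.0683]
ee_rot: [-0.0, -0.117, 0.993, -0.0]
contact_force: [-0.1, 0.4, 0.3]
opening: 0.611
t 3.02 pos [0.5786, -0.2181, 0.0683] yawY 103.4 z [-0.0, -0.0, -1.0] F [-0.1, 0.4, 0.3] op 0.611 j7 2.33
```

```bash
python3 -m creep '[[0.8,[0,0,0],[0,0,0]],[0.8,[0,0,0],[0,0,0]],[0.8,[0,0,0],[0,0,0]],[0.8,[0,0,0],[0,0,0]],[0.8,[0,0,0],[0,0,0]]]' 20; python3 -m creep '[[0.8,[0,0,0],[0,0,0.15]],[0.8,[0,0,0],[0,0,0.32]],[0.8,[0,0,0],[0,0,0.49]],[0.8,[0,0,0],[0,0,0.66]],[0.8,[0,0,0],[0,0,0.83]],[0.8,[0,0,0],[0,0,1]],[0.8,[0,0,0],[0,0,1.17]],[0.8,[0,0,0],[0,0,1.34]],[0.8,[0,0,0],[0,0,1.5]],[0.8,[0,0,0],[0,0,1.57]]]' 20;  python3 -m creep '[[0.8,[0,0,0],[0,0,0.15]],[0.8,[0,0,0],[0,0,0.32]],[0.8,[0,0,0],[0,0,0.49]],[0.8,[0,0,0],[0,0,0.66]],[0.8,[0,0,0],[0,0,0.83]],[0.8,[0,0,0],[0,0,1]],[0.8,[0,0,0],[0,0,1.17]],[0.8,[0,0,0],[0,0,1.34]],[0.8,[0,0,0],[0,0,1.5]],[0.8,[0,0,0],[0,0,1.57]]]' 20; python3 - <<'E'
from h import *
st()
E
```

```text
t: 3.65
ee_pos: [0.5783, -0.2165, 0.0681]
ee_rot: [-0.001, -0.117, 0.993, 0.001]
contact_force: [-4.8, 9.8, 7.0]
opening: 0.348
t: 4.9
ee_pos: [0.5792, -0.2152, 0.0682]
ee_rot: [-0.001, 0.62, 0.785, 0.001]
contact_force: [3.8, 5.2, -0.6]
opening: 0.337
t: 6.15
ee_pos: [0.5804, -0.216, 0.0682]
ee_rot: [-0.0, 0.993, 0.115, 0.001]
contact_force: [10.8, -9.6, -10.2]
opening: 0.337
t 6.15 pos [0.5804, -0.216, 0.0682] yawY -76.8 z [0.001, 0.0, -1.0] F [10.8, -9.6, -10.2] op 0.337 j7 -0.35
```

```bash
python3 -m creep '[[0.2,[0,0,0],[0,0,0]],[0.2,[0,0,0],[0,0,0]],[0.2,[0,0,0],[0,0,0]],[0,[0,0,-4],[0,0,0]],[0,[0,0,-9],[0,0,0]],[0,[0,0,-10],[0,0,0]]]'; python3 - <<'E'
from h import *
st();go([.46,.03,.18],np.radians(-67.3))
E
```

```text
t: 6.9
ee_pos: [0.581, -0.2167, 0.1711]
ee_rot: [0.0, 0.993, 0.115, 0.002]
contact_force: [-0.9, 0.1, -1.1]
opening: 0.941
t 6.9 pos [0.581, -0.2167, 0.1711] yawY -76.8 z [0.005, -0.0, -1.0] F [-0.9, 0.1, -1.1] op 0.941 j7 -0.43
shift [-6.13, -26.78, -0.96] turn [0.002, -0.004, -0.165]
```

```bash
python3 -m creep '[[0,[-6,-26.8,-1],[0,0,-0.16]],[0,[-6,-26.8,-1],[0,0,-0.16]],[0,[-6,-26.8,-1],[0,0,-0.16]],[0,[-6,-26.8,-1],[0,0,-0.16]],[0,[-6,-26.8,-1],[0,0,-0.16]]]'; python3 - <<'E'
from seg import *
st();pic("t2","top",(200,110,400,270),4)
blocks(cv2.imread("pics/raw_t2.png"))
E
```

```text
t: 7.52
ee_pos: [0.4597, 0.0335, 0.1799]
ee_rot: [-0.0, 0.981, 0.196, 0.002]
contact_force: [0.2, 0.1, -0.3]
opening: 1.002
t 7.53 pos [0.4597, 0.0335, 0.1799] yawY -67.4 z [0.004, 0.001, -1.0] F [0.2, 0.1, -0.3] op 1.002 j7 -0.92
c(mm) 446.3 -88.5 long 107.4 wide 59.0 yawlong 88.3 area 38952
c(mm) 483.0 -256.7 long 67.3 wide 37.0 yawlong -18.7 area 11127
c(mm) 599.5 -311.3 long 65.3 wide 31.4 yawlong -46.9 area 14661
c(mm) 674.2 -202.6 long 61.1 wide 44.6 yawlong 26.5 area 19358
```

View pics/t2.png

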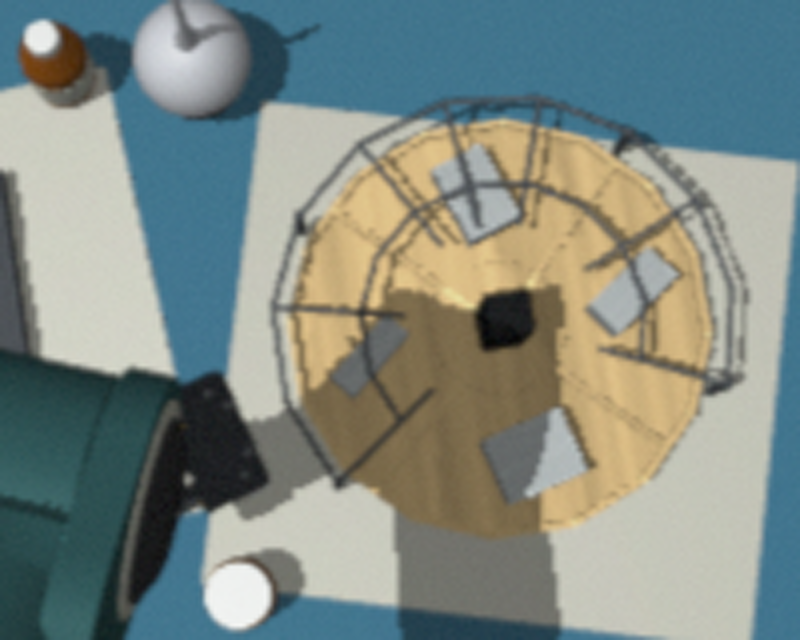

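```bash
cat >> h.py <<'E'
def quad(q,s,o,z=.045):
    W=p2w(np.array(q)/s+np.array(o)-.4,z)[:,:2].astype(np.float32)*1000
    (cx,cy),(w,h),a=cv2.minAreaRect(W)
    if w<h: w,h,a=h,w,a-90
    print("centre",W.mean(0).round(1),"rect c",np.round([cx,cy,w,h],1),"yawlong",round((a+90)%180-90,1))
E
python3 - <<'E'
from h import *
quad([[482,443],[560,407],[593,465],[512,503]],4,[200,110])
go([.4865,-.2435,.11],np.radians(-67.3))
E
```

```text
centre [ 485.8 -239.2] rect c [ 486.1 -239.7   63.8   47. ] yawlong -66.7
shift [-8.24, 26.78, 6.93] turn [-0.001, -0.003, -0.0]
```

```bash
python3 -m creep '[[0,[-8,26.5,4],[0,0,0]],[0,[-8,26.5,5],[0,0,0]],[0,[-8,26.5,6],[0,0,0]],[0,[-8,26.5,7],[0,0,0]],[0,[-8,26.5,7],[0,0,0]],[0,[-8,26.5,7],[0,0,0]],[0,[-8,26.5,7],[0,0,0]]]'; python3 - <<'E'
from h import *
st();go([.4865,-.240,.029],np.radians(-67))
E
```

```text
t: 8.45
ee_pos: [0.4872, -0.24, 0.1088]
ee_rot: [-0.001, 0.981, 0.196, 0.001]
contact_force: [0.7, 0.6, -0.6]
opening: 1.003
t 8.45 pos [0.4872, -0.24, 0.1088] yawY -67.4 z [0.002, 0.002, -1.0] F [0.7, 0.6, -0.6] op 1.003 j7 -0.25
shift [-0.08, -0.01, 7.98] turn [-0.001, -0.003, -0.006]
```

```bash
python3 -m creep '[[0,[0,0,5],[0,0,0]],[0,[0,0,8],[0,0,0]],[0,[0,0,8],[0,0,0]],[0.5,[0,0,8],[0,0,0]],[0.5,[0,0,8],[0,0,0]],[0.5,[0,0,8],[0,0,0]],[0.5,[0,0,8],[0,0,0]],[0.5,[0,0,8],[0,0,0]],[0.5,[0,0,8],[0,0,0]]]' 30; python3 -m creep '[[0.5,[0,0,-1],[0,0,0]],[0.5,[0,0,-5],[0,0,0]],[0.5,[0,0,-9],[0,0,0]],[0.5,[0,0,-9],[0,0,0]]]'; python3 - <<'E'
from h import *
st()
E
```

```text
t: 9.57
ee_pos: [0.4874, -0.2398, 0.0292]
ee_rot: [-0.001, 0.981, 0.196, 0.001]
contact_force: [-2.0, 1.7, 7.8]
opening: 0.635
t: 10.07
ee_pos: [0.4883, -0.2406, 0.1215]
ee_rot: [-0.0, 0.981, 0.196, 0.003]
contact_force: [0.4, 0.6, -6.4]
opening: 0.638
t 10.07 pos [0.4883, -0.2406, 0.1215] yawY -67.4 z [0.006, 0.002, -1.0] F [0.4, 0.6, -6.4] op 0.638 j7 -0.26
```

```bash
cat >> h.py <<'E'
C=np.array([.6643,.2643]);A=np.radians(6.9)
RP=np.array([[np.cos(A),-np.sin(A)],[np.sin(A),np.cos(A)]])
def pg(x,y,z,yaw=96.9):  # mm in corner frame, TCP z world mm
    p=C+RP@np.array([x,y])/1000; go([*p,z/1000],np.radians(yaw))
def pst():
    s=manip.state();st();print("corner-frame tcp",np.round(RP.T@(s["ee_pos"][:2]-C)*1000,1),"F",np.round(RP.T@s["contact_force"][:2],1),"Mz",np.round(s["torque"][2],2))
E
python3 - <<'E'
from h import *
pg(-30,-60,70)
E
```

```text
shift [31.13, -34.87, 5.32] turn [-0.0, -0.006, 0.275]
```

```bash
python3 -m creep '[[0.5,[6,-6,0],[0,0,0]],[0.5,[12,-12,0],[0,0,0.05]],[0.5,[31,-35,0],[0,0,0.27]],[0.5,[31,-35,0],[0,0,0.27]],[0.5,[31,-35,0],[0,0,0.27]],[0.5,[31,-35,0],[0,0,0.27]],[0.5,[31,-35,0],[0,0,0.27]],[0.5,[31,-35,2],[0,0,0.27]],[0.5,[31,-35,5],[0,0,0.27]],[0.5,[31,-35,5],[0,0,0.27]]]'; python3 - <<'E'
from h import *
pst();pg(-30,-60,31);pic("p1","scene",(260,230,450,390),4)
E
```

```text
t: 11.32
ee_pos: [0.6381, 0.2014, 0.0701]
ee_rot: [0.0, 0.998, 0.062, 0.001]
contact_force: [-0.3, -1.0, -4.9]
opening: 0.64
t 11.32 pos [0.6381, 0.2014, 0.0701] yawY -82.8 z [0.001, -0.0, -1.0] F [-0.3, -1.0, -4.9] op 0.64 j7 -1.24
corner-frame tcp [-33.6 -59.3] F [-0.5 -1. ] Mz -0.05
shift [0.35, 0.07, 3.91] turn [0.0, -0.001, 0.005]
```

View pics/p1.png

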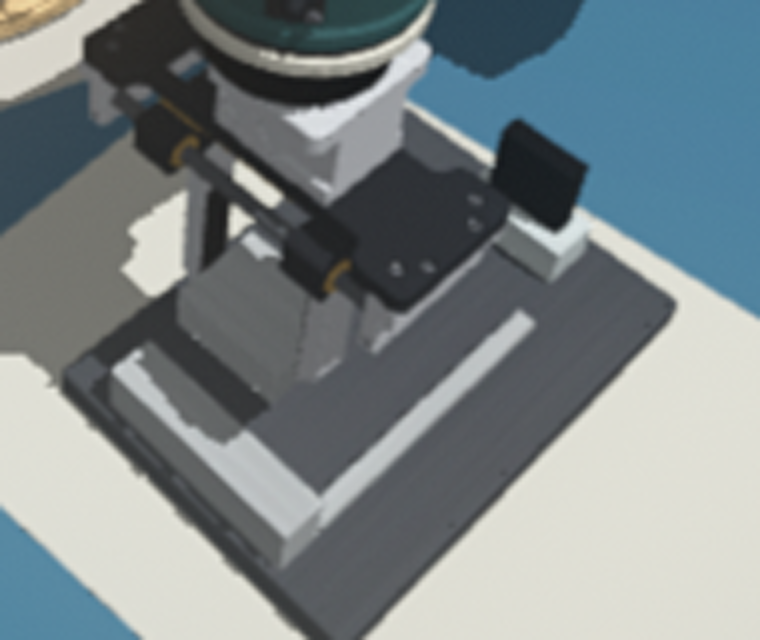

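```bash
python3 -m creep '[[0.5,[0,0,2],[0,0,0]],[0.5,[0,0,3.6],[0,0,0]],[0.5,[0,0,4],[0,0,0]],[0.5,[0,0,4.1],[0,0,0]],[0.5,[0,0,4.1],[0,0,0]]]'; python3 - <<'E'
from h import *
pst();pg(-25,-60,29)
E
```

```text
t: 12.0
ee_pos: [0.6396, 0.201, 0.0315]
ee_rot: [-0.0, 0.998, 0.062, 0.002]
contact_force: [0.6, -0.8, -5.7]
opening: 0.636
t 12.0 pos [0.6396, 0.201, 0.0315] yawY -82.9 z [0.004, 0.0, -1.0] F [0.6, -0.8, -5.7] op 0.636 j7 -1.21
corner-frame tcp [-32.1 -59.9] F [ 0.5 -0.8] Mz 0.01
shift [0.71, 0.02, 0.25] turn [0.0, -0.004, 0.004]
```

```bash
python3 -m creep '[[0.5,[0,0,0.2],[0,-0.004,0.004]],[0.5,[0,0,0.3],[0,-0.004,0.004]],[0.5,[0,0,0.3],[0,-0.004,0.004]]]'; python3 - <<'E'
from h import *
pst()
E
python3 -m creep '[[0.5,[0.3,0,0.25],[0,-0.004,0.004]],[0.5,[0.5,0,0.25],[0,-0.004,0.004]],[0.5,[0.6,0,0.25],[0,-0.004,0.004]],[0.5,[0.6,0,0.25],[0,-0.004,0.004]]]' 20; python3 - <<'E'
from h import *
pst()
E
```

```text
t: 12.38
ee_pos: [0.6399, 0.2012, 0.0293]
ee_rot: [-0.0, 0.998, 0.06, 0.0]
contact_force: [-4.5, 0.5, 5.2]
opening: 0.641
t 12.38 pos [0.6399, 0.2012, 0.0293] yawY -83.1 z [0.001, 0.001, -1.0] F [-4.5, 0.5, 5.2] op 0.641 j7 -1.21
corner-frame tcp [-31.8 -59.8] F [-4.5  1. ] Mz 0.0
t: 12.88
ee_pos: [0.6455, 0.2018, 0.0282]
ee_rot: [-0.001, 0.998, 0.058, -0.002]
contact_force: [-14.7, -0.6, 19.1]
opening: 0.635
t 12.88 pos [0.6455, 0.2018, 0.0282] yawY -83.4 z [-0.004, 0.001, -1.0] F [-14.7, -0.6, 19.1] op 0.635 j7 -1.22
corner-frame tcp [-26.2 -59.8] F [-14.7   1.2] Mz 0.05
```

```bash
python3 -m creep '[[0.5,[0,0,-0.1],[0,0.004,-0.004]],[0.5,[0,0,-0.1],[0,0.004,-0.004]]]' 20; python3 - <<'E'
from h import *
pst()
E
python3 -m creep '[[0.5,[0.15,0,0],[0,0.004,0]],[0.5,[0.2,0,0],[0,0.004,0]],[0.5,[0.2,0,0],[0,0.004,0]]]' 20; python3 - <<'E'
from h import *
pst()
E
```

```text
t: 13.12
ee_pos: [0.6456, 0.2019, 0.0294]
ee_rot: [-0.001, 0.998, 0.06, 0.0]
contact_force: [0.7, -0.1, -6.1]
opening: 0.636
t 13.12 pos [0.6456, 0.2019, 0.0294] yawY -83.1 z [0.0, 0.002, -1.0] F [0.7, -0.1, -6.1] op 0.636 j7 -1.22
corner-frame tcp [-26.1 -59.7] F [ 0.7 -0.1] Mz -0.0
t: 13.5
ee_pos: [0.6476, 0.2021, 0.0293]
ee_rot: [-0.001, 0.998, 0.06, 0.002]
contact_force: [-0.2, 0.1, -5.3]
opening: 0.635
t 13.5 pos [0.6476, 0.2021, 0.0293] yawY -83.1 z [0.004, 0.002, -1.0] F [-0.2, 0.1, -5.3] op 0.635 j7 -1.22
corner-frame tcp [-24.1 -59.8] F [-0.2  0.1] Mz 0.0
```

```bash
python3 -m creep '[[0.5,[0.1,0,0],[0,0,0]],[0.5,[0.2,0,0],[0,-0.004,0]],[0.5,[0.2,0,0],[0,-0.004,0]]]' 20; python3 - <<'E'
from h import *
pst()
E
python3 -m creep '[[0.5,[0.1,0,0],[0,0,0]],[0.5,[0.2,0,0],[0,0,0]],[0.5,[0.2,0,0],[0,0,0]]]' 20; python3 - <<'E'
from h import *
pst()
E
```

```text
t: 13.88
ee_pos: [0.6497, 0.2023, 0.0293]
ee_rot: [-0.001, 0.998, 0.06, 0.0]
contact_force: [-0.1, -0.5, -5.7]
opening: 0.638
t 13.88 pos [0.6497, 0.2023, 0.0293] yawY -83.1 z [0.0, 0.002, -1.0] F [-0.1, -0.5, -5.7] op 0.638 j7 -1.22
corner-frame tcp [-21.9 -59.8] F [-0.1 -0.5] Mz 0.03
t: 14.25
ee_pos: [0.6511, 0.2025, 0.0291]
ee_rot: [-0.001, 0.998, 0.06, -0.001]
contact_force: [-5.6, -0.3, -2.3]
opening: 0.635
t 14.25 pos [0.6511, 0.2025, 0.0291] yawY -83.1 z [-0.002, 0.002, -1.0] F [-5.6, -0.3, -2.3] op 0.635 j7 -1.22
corner-frame tcp [-20.6 -59.8] F [-5.6  0.4] Mz -0.16
```

```bash
python3 -m creep '[[0.5,[0.1,0,0.05],[0,0,0]],[0.5,[0.15,0,0.1],[0,0.002,0]],[0.5,[0.15,0,0.1],[0,0.002,0]]]' 20; python3 - <<'E'
from h import *
pst()
E
python3 -m creep '[[0.5,[0.05,-0.4,0],[0,0,0]],[0.5,[0.05,-0.8,0],[0,0,0]],[0.5,[0.05,-1.2,0],[0,0,0]],[0.5,[0.05,-1.6,0],[0,0,0]],[0.5,[0.05,-1.6,0],[0,0,0]]]' 20; python3 - <<'E'
from h import *
pst()
E
```

```text
t: 14.62
ee_pos: [0.6513, 0.2025, 0.0283]
ee_rot: [-0.001, 0.998, 0.06, -0.001]
contact_force: [-13.7, -0.6, 6.5]
opening: 0.637
t 14.62 pos [0.6513, 0.2025, 0.0283] yawY -83.1 z [-0.002, 0.002, -1.0] F [-13.7, -0.6, 6.5] op 0.637 j7 -1.22
corner-frame tcp [-20.3 -59.8] F [-13.7   1. ] Mz -0.14
t: 15.25
ee_pos: [0.6494, 0.2175, 0.0283]
ee_rot: [-0.001, 0.998, 0.059, -0.002]
contact_force: [-5.7, -4.0, 0.0]
opening: 0.64
t 15.25 pos [0.6494, 0.2175, 0.0283] yawY -83.2 z [-0.004, 0.001, -1.0] F [-5.7, -4.0, 0.0] op 0.64 j7 -1.25
corner-frame tcp [-20.4 -44.7] F [-6.1 -3.3] Mz -0.28
```

```bash
python3 -m creep '[[0.5,[0.1,-0.3,0],[0,0.002,0]],[0.5,[0.1,-0.6,0],[0,0.002,0]],[0.5,[0.1,-0.9,0],[0,0.002,0]],[0.5,[0.1,-1.1,0],[0,0.002,0]],[0.5,[0.1,-1.2,0],[0,0.002,0]]]' 20; python3 - <<'E'
from h import *
pst()
E
python3 -m creep '[[0.5,[0.1,-0.1,0],[0,0,0]],[0.5,[0.1,-0.2,0],[0,0,0]],[0.5,[0.1,-0.2,0],[0,0,0]]]' 20; python3 - <<'E'
from h import *
pst()
E
```

```text
t: 15.88
ee_pos: [0.6484, 0.2269, 0.0284]
ee_rot: [0.001, 0.998, 0.058, -0.002]
contact_force: [-8.4, -12.1, 1.2]
opening: 0.635
t 15.88 pos [0.6484, 0.2269, 0.0284] yawY -83.3 z [-0.003, -0.002, -1.0] F [-8.4, -12.1, 1.2] op 0.635 j7 -1.26
corner-frame tcp [-20.3 -35.2] F [ -9.8 -11. ] Mz -0.38
t: 16.25
ee_pos: [0.6484, 0.227, 0.0284]
ee_rot: [0.002, 0.998, 0.057, -0.003]
contact_force: [-9.3, -8.2, 2.0]
opening: 0.637
t 16.25 pos [0.6484, 0.227, 0.0284] yawY -83.4 z [-0.005, -0.004, -1.0] F [-9.3, -8.2, 2.0] op 0.637 j7 -1.27
corner-frame tcp [-20.3 -35.1] F [-10.3  -7.1] Mz -0.22
```

```bash
python3 -m creep '[[0.3,[0,0.1,0],[0,0,0]],[0.2,[0,0.1,0],[0,0,0]],[0.1,[0,0.1,0],[0,0,0]],[0,[0,0.1,-5],[0,0,0]],[0,[0,0.1,-9],[0,0,0]],[0,[-12,6,-12],[0,0,0]],[0,[-18,16,-12],[0,0,0]],[0,[-18,16,-12],[0,0,0]],[0,[-18,16,-12],[0,0,0]]]'; python3 - <<'E'
from h import *
st();pic("p2","scene",(260,230,450,390),4);pic("p3","top",(120,130,270,270),5)
E
```

```text
t: 17.38
ee_pos: [0.4872, 0.0465, 0.1501]
ee_rot: [0.001, 0.998, 0.057, -0.003]
contact_force: [1.1, -0.4, 0.9]
opening: 0.998
t 17.38 pos [0.4872, 0.0465, 0.1501] yawY -83.4 z [-0.005, -0.003, -1.0] F [1.1, -0.4, 0.9] op 0.998 j7 -1.1
```

View pics/p3.png

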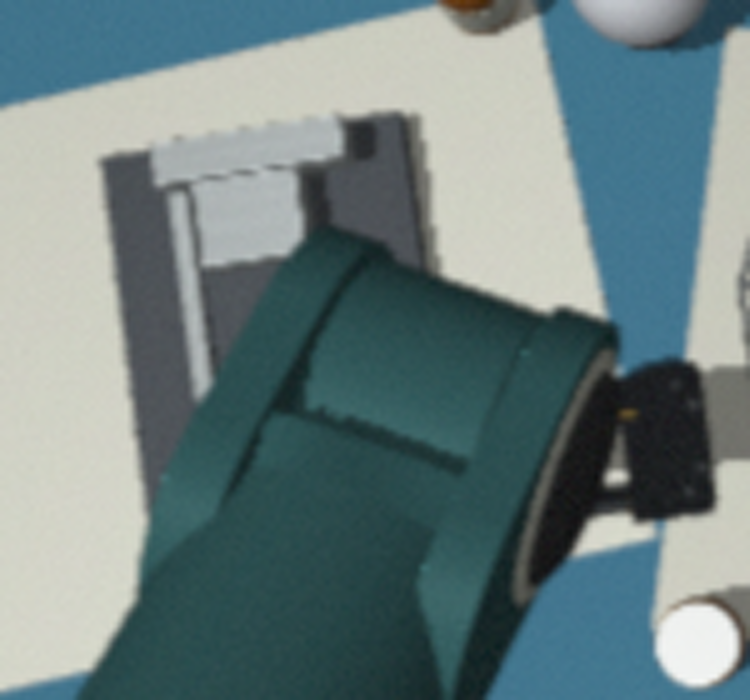

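View pics/p2.png

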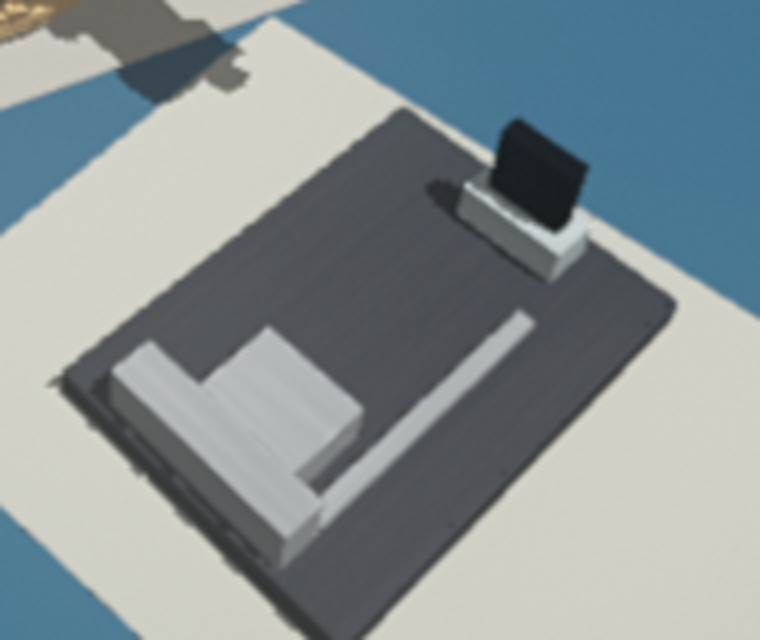

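```bash
cat >> h.py <<'E'
def cf(q,s,o,z,n):
    W=p2w(np.array(q)/s+np.array(o)-.4,z,n)[:,:2]; print(n,((W-C)@RP*1000).round(1).tolist())
E
python3 - <<'E'
from h import *
t=lambda q,z:cf(q,5,[120,130],z,"top")
t([[193,183],[297,168],[303,255],[203,267]],.045); t([[187,190],[208,395]],.026); t([[158,188],[342,160]],.05)
s=lambda q,z:cf(q,4,[260,230],z,"scene")
print("block");s([[204,383],[268,327],[362,410],[299,475]],.045);print("blk foot");s([[362,433]],.02);print("lip top inner far, near");s([[320,497],[518,313]],.026);print("bar top");s([[152,343],[322,497]],.05);print("plate corners");s([[66,378],[404,108],[677,303],[340,640]],.02)
E
```

```text
top [[-0.4, -8.3], [-0.9, -68.7], [-51.4, -65.4], [-49.4, -7.8]]
top [[0.7, 1.1], [-120.2, 4.4]]
top [[-1.4, 10.5], [-1.5, -95.9]]
block
scene [[-4.3, -63.5], [-48.7, -64.6], [-48.5, -5.4], [-3.2, -2.9]]
blk foot
scene [[-53.1, -5.5]]
lip top inner far, near
scene [[-11.5, 4.7], [-158.3, 4.8]]
bar top
scene [[1.3, -92.9], [-0.6, 12.3]]
plate corners
scene [[31.5, -120.1], [-226.8, -123.8], [-227.8, 53.1], [27.5, 51.8]]
```

```bash
python3 - <<'E'
from h import *
pg(-25,-36,75)
E
```

```text
shift [17.72, -16.32, 7.45] turn [0.0, 0.006, -0.011]
```

```bash
python3 -m creep '[[0,[17.7,-16.3,0],[0,0.005,-0.01]],[0,[17.7,-16.3,0],[0,0.005,-0.01]],[0,[17.7,-16.3,2],[0,0.005,-0.01]],[0,[17.7,-16.3,6],[0,0.005,-0.01]],[0,[17.7,-16.3,10],[0,0.005,-0.01]],[0,[17.7,-16.3,11.9],[0,0.005,-0.01]],[0,[17.7,-16.3,12],[0,0.005,-0.01]]]'; python3 - <<'E'
from h import *
pst();pg(-25,-36,28.8)
E
```

```text
t: 18.35
ee_pos: [0.6432, 0.2246, 0.0294]
ee_rot: [0.001, 0.998, 0.059, -0.001]
contact_force: [0.3, -0.5, 0.7]
opening: 1.001
t 18.35 pos [0.6432, 0.2246, 0.0294] yawY -83.2 z [-0.001, -0.001, -1.0] F [0.3, -0.5, 0.7] op 1.001 j7 -1.26
corner-frame tcp [-25.7 -36.8] F [ 0.2 -0.5] Mz 0.03
shift [0.07, -0.08, 0.06] turn [0.001, 0.001, -0.002]
```

```bash
python3 -m creep '[[0.5,[0,0,0],[0,0,0]],[0.5,[0,0,0],[0,0,0]],[0.5,[0,0,0],[0,0,0]],[0.5,[0,0,0],[0,0,0]],[0.5,[0,0,0],[0,0,0]]]' 20; python3 -m creep '[[0.5,[0.05,-0.2,0],[0,0,0]],[0.5,[0.08,-0.4,0],[0,0,0]],[0.5,[0.08,-0.6,0],[0,0,0]],[0.5,[0.08,-0.8,0],[0,0,0]],[0.5,[0.08,-1,0],[0,0,0]],[0.5,[0.08,-1,0],[0,0,0]]]' 20; python3 - <<'E'
from h import *
pst()
E
```

```text
t: 18.98
ee_pos: [0.6434, 0.2252, 0.03]
ee_rot: [0.0, 0.998, 0.059, -0.0]
contact_force: [-1.7, 2.2, 6.5]
opening: 0.636
t: 19.73
ee_pos: [0.6425, 0.2325, 0.0301]
ee_rot: [0.002, 0.998, 0.058, -0.001]
contact_force: [-5.4, -12.2, 6.3]
opening: 0.635
t 19.73 pos [0.6425, 0.2325, 0.0301] yawY -83.3 z [-0.002, -0.003, -1.0] F [-5.4, -12.2, 6.3] op 0.635 j7 -1.28
corner-frame tcp [-25.4 -29. ] F [ -6.8 -11.4] Mz 0.07
```

```bash
python3 -m creep '[[0.5,[0.05,-0.2,0],[0,0,0]],[0.5,[0.05,-0.35,0],[0,0,0]],[0.5,[0.05,-0.35,0],[0,0,0]]]' 20; python3 - <<'E'
from h import *
pst()
E
```

```text
t: 20.1
ee_pos: [0.6423, 0.2336, 0.0302]
ee_rot: [0.003, 0.998, 0.058, -0.002]
contact_force: [-4.6, -10.2, 4.9]
opening: 0.634
t 20.1 pos [0.6423, 0.2336, 0.0302] yawY -83.4 z [-0.003, -0.006, -1.0] F [-4.6, -10.2, 4.9] op 0.634 j7 -1.28
corner-frame tcp [-25.5 -27.9] F [-5.8 -9.6] Mz 0.05
```

```bash
python3 -m creep '[[0.5,[0.05,-0.3,0],[-0.005,0,0]],[0.5,[0.05,-0.5,0],[-0.005,0,0]],[0.5,[0.05,-0.6,0],[-0.005,0,0]],[0.5,[0.05,-0.6,0],[-0.005,0,0]]]' 25; python3 - <<'E'
from h import *
pst()
E
```

```text
t: 20.6
ee_pos: [0.642, 0.2358, 0.0304]
ee_rot: [0.008, 0.998, 0.056, -0.002]
contact_force: [-6.0, -15.7, 8.0]
opening: 0.637
t 20.6 pos [0.642, 0.2358, 0.0304] yawY -83.6 z [-0.003, -0.015, -1.0] F [-6.0, -15.7, 8.0] op 0.637 j7 -1.3
corner-frame tcp [-25.5 -25.6] F [ -7.9 -14.9] Mz 0.15
```

```bash
python3 -m creep '[[0.5,[0,0.2,0],[0.01,0,0]],[0.3,[0,0.3,0],[0.015,0,0]],[0.2,[0,0.3,0],[0.015,0,0]],[0,[0,0.3,0],[0.015,0,0]],[0,[0,0.3,-5],[0,0,0]],[0,[0,0.3,-9],[0,0,0]],[0,[-12,6,-12],[0,0,0]],[0,[-18,16,-12],[0,0,0]],[0,[-18,16,-12],[0,0,0]],[0,[-18,16,-12],[0,0,0]]]'; python3 - <<'E'
from h import *
st();pic("p4","scene",(270,290,370,370),8);pic("p5","top",(140,150,200,195),12)
a=cv2.imread("pics/p4.png");b=cv2.resize(cv2.imread("pics/p5.png"),None,fx=.9,fy=.9)
c=np.zeros((600,800,3),np.uint8);a=cv2.resize(a,(420,336));c[:336,:420]=a
b=cv2.resize(b,(378,284));c[:284,422:]=b;cv2.imwrite("pics/j1.png",c[:340])
E
```

```text
t: 21.85
ee_pos: [0.4801, 0.0572, 0.1537]
ee_rot: [0.007, 0.998, 0.056, -0.002]
contact_force: [1.0, -0.4, 1.8]
opening: 0.999
t 21.85 pos [0.4801, 0.0572, 0.1537] yawY -83.5 z [-0.003, -0.015, -1.0] F [1.0, -0.4, 1.8] op 0.999 j7 -1.15
```

View pics/j1.png

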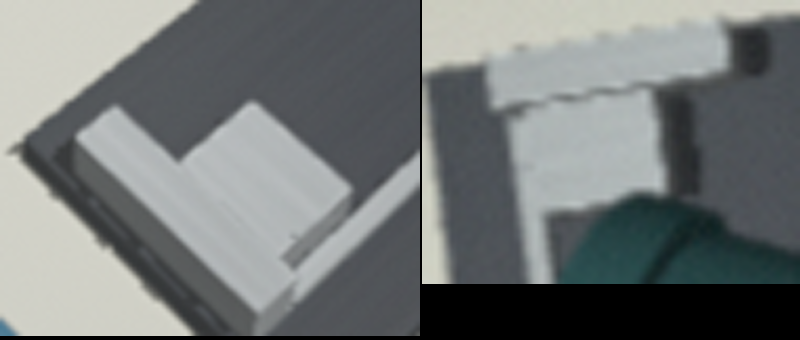

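```bash
python3 - <<'E'
from h import *
t=lambda q,z:cf(np.array(q)-[422,0],6.3,[140,150],z,"top")
t([[508,114],[655,90],[668,190],[525,210]],.045)
s=lambda q,z:cf(q,4.2,[270,290],z,"scene")
s([[182,160],[252,101],[352,190],[285,258]],.045)
s([[352,206]],.02);s([[290,268],[420,152]],.026)
st()
# profile along plate y through block centre x=-25 : sample top raw
im=cv2.cvtColor(cv2.imread("pics/raw_p5.png"),cv2.COLOR_BGR2GRAY)
for x in(-15,-35):
  ys=np.arange(-75,20,2.5)
  P=np.array([[*(C+RP@np.array([x,y])/1000),.045] for y in ys]);q=w2p(P).astype(np.float32)
  print(x,[(float(y),int(v)) for y,v in zip(ys,cv2.remap(im,q[:,0],q[:,1],1)[:,0])])
E
```

```text
top [[-2.5, 6.3], [-1.8, -61.5], [-48.3, -61.3], [-47.4, 4.3]]
scene [[-4.1, -57.1], [-49.3, -57.3], [-48.8, 2.3], [-3.5, 4.2]]
scene [[-56.5, -0.2]]
scene [[-10.9, 3.0], [-97.2, 4.5]]
t 21.95 pos [0.4788, 0.0549, 0.1542] yawY -83.9 z [-0.004, -0.013, -1.0] F [0.2, 0.2, 0.3] op 1.001 j7 -1.15
-15 [(-75.0, 50), (-72.5, 44), (-70.0, 46), (-67.5, 52), (-65.0, 66), (-62.5, 96), (-60.0, 140), (-57.5, 174), (-55.0, 182), (-52.5, 182), (-50.0, 182), (-47.5, 183), (-45.0, 182), (-42.5, 181), (-40.0, 182), (-37.5, 182), (-35.0, 180), (-32.5, 180), (-30.0, 179), (-27.5, 179), (-25.0, 179), (-22.5, 179), (-20.0, 179), (-17.5, 178), (-15.0, 178), (-12.5, 179), (-10.0, 178), (-7.5, 177), (-5.0, 177), (-2.5, 179), (0.0, 180), (2.5, 177), (5.0, 160), (7.5, 121), (10.0, 91), (12.5, 81), (15.0, 80), (17.5, 81)]
-35 [(-75.0, 46), (-72.5, 45), (-70.0, 45), (-67.5, 52), (-65.0, 62), (-62.5, 91), (-60.0, 132), (-57.5, 166), (-55.0, 181), (-52.5, 181), (-50.0, 180), (-47.5, 180), (-45.0, 181), (-42.5, 181), (-40.0, 180), (-37.5, 180), (-35.0, 180), (-32.5, 180), (-30.0, 180), (-27.5, 179), (-25.0, 178), (-22.5, 179), (-20.0, 179), (-17.5, 177), (-15.0, 177), (-12.5, 176), (-10.0, 176), (-7.5, 176), (-5.0, 176), (-2.5, 177), (0.0, 179), (2.5, 178), (5.0, 158), (7.5, 120), (10.0, 94), (12.5, 82), (15.0, 81), (17.5, 82)]
```

```bash
python3 - <<'E'
from h import *
pg(-25,-85,80)
E
```

```text
shift [18.34, -10.39, 7.19] turn [0.012, 0.005, -0.013]
```

```bash
python3 -m creep '[[1,[18.3,-10.4,0],[0.012,0.005,-0.013]],[1,[18.3,-10.4,0],[0.012,0.005,-0.013]],[1,[18.3,-10.4,0],[0.012,0.005,-0.013]],[1,[18.3,-10.4,5],[0.012,0.005,-0.013]],[1,[18.3,-10.4,5],[0.012,0.005,-0.013]],[1,[18.3,-10.4,5],[0.012,0.005,-0.013]],[1,[18.3,-10.4,5],[0.012,0.005,-0.013]],[1,[18.3,-10.4,9],[0.012,0.005,-0.013]],[1,[18.3,-10.4,12.3],[0.012,0.005,-0.013]],[1,[18.3,-10.4,12.3],[0.012,0.005,-0.013]]]'; python3 - <<'E'
from h import *
pst()
E
```

```text
t: 23.2
ee_pos: [0.6482, 0.1762, 0.0285]
ee_rot: [0.0, 0.998, 0.06, -0.001]
contact_force: [0.2, -1.1, 1.0]
opening: 0.006
t 23.2 pos [0.6482, 0.1762, 0.0285] yawY -83.1 z [-0.002, -0.001, -1.0] F [0.2, -1.1, 1.0] op 0.006 j7 -1.19
corner-frame tcp [-26.6 -85.6] F [ 0.1 -1.1] Mz -0.08
```

Push +y in small steps, watching force.

```bash
python3 -m creep '[[1,[0.1,-0.5,0],[0,0,0]],[1,[0.15,-0.9,0],[0,0,0]],[1,[0.15,-1.2,0],[0,0,0]],[1,[0.15,-1.4,0],[0,0,0]]]'; python3 -c 'from h import *;pst()';  python3 -m creep '[[1,[0,-0.3,0],[0,0,0]],[1,[0,-0.5,0],[0,0,0]],[1,[0,-0.5,0],[0,0,0]]]'; python3 -c 'from h import *;pst()'
```

```text
t: 23.7
ee_pos: [0.6481, 0.1907, 0.0289]
ee_rot: [0.0, 0.998, 0.06, -0.001]
contact_force: [-0.3, 1.4, -0.1]
opening: 0.003
t 23.7 pos [0.6481, 0.1907, 0.0289] yawY -83.1 z [-0.002, -0.0, -1.0] F [-0.3, 1.4, -0.1] op 0.003 j7 -1.21
corner-frame tcp [-25.  -71.1] F [-0.1  1.5] Mz 0.04
t: 24.08
ee_pos: [0.6479, 0.1939, 0.0291]
ee_rot: [0.001, 0.998, 0.059, -0.0]
contact_force: [1.1, -7.6, 0.1]
opening: 0.003
t 24.07 pos [0.6479, 0.1939, 0.0291] yawY -83.2 z [-0.001, -0.003, -1.0] F [1.1, -7.6, 0.1] op 0.003 j7 -1.22
corner-frame tcp [-24.8 -68. ] F [ 0.2 -7.7] Mz 0.06
```

```bash
python3 -m creep '[[1,[0,-0.2,0],[0,0,0]],[1,[0,-0.3,0],[0,0,0]],[1,[0,-0.3,0],[0,0,0]]]'; python3 -c 'from h import *;pst()'
```

```text
t: 24.45
ee_pos: [0.6479, 0.194, 0.0293]
ee_rot: [0.003, 0.998, 0.058, -0.0]
contact_force: [0.2, -11.4, 0.9]
opening: 0.004
t 24.45 pos [0.6479, 0.194, 0.0293] yawY -83.3 z [-0.0, -0.006, -1.0] F [0.2, -11.4, 0.9] op 0.004 j7 -1.23
corner-frame tcp [-24.7 -67.8] F [ -1.2 -11.4] Mz 0.02
```

```bash
sed -i 's/^C=np.array.*/C=np.array([.66394,.26728])/' h.py; python3 -m creep '[[1,[0,0.8,0],[0,0,0]],[0.3,[0,1,-6],[0,0,0]],[0,[0,1,-12],[0,0,0]],[0,[0,1,-13],[0,0,0]]]'; python3 - <<'E'
from h import *
pst();go([.580,-.2157,.16],np.radians(-76.8))
E
```

```text
t: 24.95
ee_pos: [0.6507, 0.1847, 0.1634]
ee_rot: [0.002, 0.998, 0.058, 0.002]
contact_force: [-0.4, -0.0, -0.8]
opening: 0.29Traceback (most recent call last):
  File "<stdin>", line 1, in <module>
  File "h.py", line 36, in <module>
    RP=np.array([[np.cos(A),-np.sin(A)],[np.sin(A),np.cos(A)]])
                         ^
NameError: name 'A' is not defined
```

```bash
sed -i 's/^C=np.array.*/C=np.array([.66394,.26728]);A=np.radians(6.9)/' h.py; python3 - <<'E'
from h import *
pst();go([.580,-.2157,.16],np.radians(-76.8))
E
```

```text
t 24.95 pos [0.6507, 0.1847, 0.1634] yawY -83.3 z [0.005, -0.004, -1.0] F [-0.4, -0.0, -0.8] op 0.29 j7 -1.29
corner-frame tcp [-23.1 -80.4] F [-0.4  0. ] Mz 0.07
shift [-11.68, 38.94, 0.46] turn [0.005, -0.004, -0.114]
```

```bash
python3 -m creep '[[0,[-6,3,0],[0,0,0]],[0,[-11.7,38.9,0.4],[0,0,-0.11]],[0,[-11.7,38.9,0.4],[0,0,-0.11]],[0,[-11.7,38.9,0.4],[0,0,-0.11]],[0,[-11.7,38.9,0.4],[0,0,-0.11]],[0,[-11.7,38.9,0.4],[0,0,-0.11]],[0,[-11.7,38.9,0.4],[0,0,-0.11]],[0,[-11.7,38.9,0.4],[0,0,-0.11]],[0,[-11.7,38.9,0.4],[0,0,-0.11]]]'; python3 - <<'E'
from h import *
st();go([.580,-.2157,.068],np.radians(-76.8))
E
```

```text
t: 26.08
ee_pos: [0.5796, -0.2149, 0.16]
ee_rot: [0.002, 0.994, 0.113, 0.002]
contact_force: [-0.9, 0.8, -0.2]
opening: 1.0
t 26.07 pos [0.5796, -0.2149, 0.16] yawY -77.0 z [0.004, -0.003, -1.0] F [-0.9, 0.8, -0.2] op 1.0 j7 -0.56
shift [-0.01, 0.05, 9.2] turn [0.004, -0.003, -0.004]
```

```bash
python3 -m creep '[[0,[0,0,5],[0.004,-0.003,0]],[0.1,[0,0,9.2],[0.004,-0.003,0]],[0.8,[0,0,9.2],[0.004,-0.003,0]],[0.8,[0,0,9.2],[0.004,-0.003,0]],[0.8,[0,0,9.2],[0.004,-0.003,0]],[0.8,[0,0,9.2],[0.004,-0.003,0]],[0.8,[0,0,9.2],[0.004,-0.003,0]],[0.8,[0,0,9.2],[0.004,-0.003,0]],[0.8,[0,0,9.2],[0.004,-0.003,0]],[0.8,[0,0,9.2],[0.004,-0.003,0]]]' 20; python3 -m creep '[[0.8,[0,0,0],[0,0,-0.15]],[0.8,[0,0,0],[0,0,-0.32]],[0.8,[0,0,0],[0,0,-0.49]],[0.8,[0,0,0],[0,0,-0.66]],[0.8,[0,0,0],[0,0,-0.83]],[0.8,[0,0,0],[0,0,-1]],[0.8,[0,0,0],[0,0,-1.17]],[0.8,[0,0,0],[0,0,-1.34]],[0.8,[0,0,0],[0,0,-1.5]],[0.8,[0,0,0],[0,0,-1.57]]]' 20;  python3 -m creep '[[0.8,[0,0,0],[0,0,-0.15]],[0.8,[0,0,0],[0,0,-0.32]],[0.8,[0,0,0],[0,0,-0.49]],[0.8,[0,0,0],[0,0,-0.66]],[0.8,[0,0,0],[0,0,-0.83]],[0.8,[0,0,0],[0,0,-1]],[0.8,[0,0,0],[0,0,-1.17]],[0.8,[0,0,0],[0,0,-1.34]],[0.8,[0,0,0],[0,0,-1.5]],[0.8,[0,0,0],[0,0,-1.57]]]' 20; python3 - <<'E'
from h import *
st()
E
```

```text
t: 27.32
ee_pos: [0.5804, -0.2161, 0.0684]
ee_rot: [0.001, 0.994, 0.113, 0.001]
contact_force: [2.9, -4.2, -0.6]
opening: 0.343
t: 28.58
ee_pos: [0.5794, -0.2159, 0.0684]
ee_rot: [0.0, 0.622, 0.783, -0.0]
contact_force: [-6.3, 2.6, 4.7]
opening: 0.337
t: 29.82
ee_pos: [0.5792, -0.2163, 0.0684]
ee_rot: [-0.0, -0.115, 0.993, -0.0]
contact_force: [-0.3, -0.3, -1.5]
opening: 0.339
t 29.82 pos [0.5792, -0.2163, 0.0684] yawY 103.2 z [-0.0, -0.0, -1.0] F [-0.3, -0.3, -1.5] op 0.339 j7 2.19
```

```bash
python3 -m creep '[[0.2,[0,0,0],[0,0,0]],[0.2,[0,0,0],[0,0,0]],[0.2,[0,0,0],[0,0,0]],[0,[0,0,-4],[0,0,0]],[0,[0,0,-9],[0,0,0]],[0,[0,0,-10],[0,0,0]]]'; python3 - <<'E'
from h import *
st();go([.46,.12,.18],np.radians(28.3))
E
```

```text
t: 30.58
ee_pos: [0.5806, -0.2167, 0.1717]
ee_rot: [0.002, -0.115, 0.993, -0.001]
contact_force: [-0.3, 0.1, -0.4]
opening: 0.941
t 30.57 pos [0.5806, -0.2167, 0.1717] yawY 103.2 z [0.004, -0.002, -1.0] F [-0.3, 0.1, -0.4] op 0.941 j7 2.17
shift [4.05, 35.53, -0.94] turn [-0.0, 0.005, 1.307]
```

```bash
python3 -m creep '[[0,[4,35.5,-1],[0,0,0.15]],[0,[4,35.5,-1],[0,0,0.32]],[0,[4,35.5,-1],[0,0,0.5]],[0,[4,35.5,-1],[0,0,0.68]],[0,[4,35.5,-1],[0,0,0.86]],[0,[4,35.5,-1],[0,0.004,1.04]],[0,[4,35.5,-1],[0,0.004,1.22]],[0,[4,35.5,-1],[0,0.004,1.3]]]'; python3 - <<'E'
from seg import *
st();pic("t3");im=cv2.imread("pics/raw_t3.png")
blocks(im)
r=p2w([[0,0]],0)
E
```

```text
t: 31.58
ee_pos: [0.4597, 0.1216, 0.1803]
ee_rot: [0.0, 0.511, 0.86, -0.0]
contact_force: [0.1, -0.5, -0.2]
opening: 0.998
t 31.57 pos [0.4597, 0.1216, 0.1803] yawY 28.5 z [0.0, -0.0, -1.0] F [0.1, -0.5, -0.2] op 0.998 j7 0.21
c(mm) 434.2 -85.9 long 82.5 wide 34.7 yawlong 88.3 area 15433
c(mm) 487.8 -247.3 long 60.7 wide 43.6 yawlong 36.1 area 20295
c(mm) 612.7 -306.5 long 64.8 wide 25.0 yawlong -33.2 area 10484
```

```bash
python3 - <<'E'
from h import *
go([.488,-.2463,.11],np.radians(36.1))
E
```

```text
shift [-33.73, -14.73, 7.04] turn [-0.0, 0.0, -0.142]
```

```bash
python3 -m creep '[[0,[-33.7,-14.7,3],[0,0,-0.14]],[0,[-33.7,-14.7,4],[0,0,-0.14]],[0,[-33.7,-14.7,5],[0,0,-0.14]],[0,[-33.7,-14.7,6],[0,0,-0.14]],[0,[-33.7,-14.7,7],[0,0,-0.14]],[0,[-33.7,-14.7,7],[0,0,-0.14]],[0,[-33.7,-14.7,7],[0,0,-0.14]],[0,[-33.7,-14.7,7],[0,0,-0.14]]]'; python3 - <<'E'
from h import *
st();go([.488,-.2463,.0285],np.radians(36.1))
E
```

```text
t: 32.62
ee_pos: [0.4878, -0.2457, 0.1099]
ee_rot: [-0.0, 0.454, 0.891, -0.0]
contact_force: [0.8, 0.6, 0.8]
opening: 0.999
t 32.62 pos [0.4878, -0.2457, 0.1099] yawY 36.0 z [-0.001, 0.0, -1.0] F [0.8, 0.6, 0.8] op 0.999 j7 1.21
shift [-0.07, -0.01, 8.14] turn [-0.001, -0.001, -0.001]
```

```bash
python3 -m creep '[[0,[0,0,5],[0,0,0]],[0,[0,0,8.1],[0,0,0]],[0.1,[0,0,8.1],[0,0,0]],[0.5,[0,0,8.1],[0,0,0]],[0.5,[0,0,8.1],[0,0,0]],[0.5,[0,0,8.1],[0,0,0]],[0.5,[0,0,8.1],[0,0,0]],[0.5,[0,0,8.1],[0,0,0]],[0.5,[0,0,8.1],[0,0,0]]]' 30; python3 -m creep '[[0.5,[0,0,-1],[0,0,0]],[0.5,[0,0,-5],[0,0,0]],[0.5,[0,0,-9],[0,0,0]],[0.5,[0,0,-9],[0,0,0]]]'; python3 - <<'E'
from h import *
st();pg(-73,-60,75)
E
```

```text
t: 33.75
ee_pos: [0.4882, -0.2457, 0.0297]
ee_rot: [0.0, 0.454, 0.891, 0.0]
contact_force: [-1.4, 1.1, 8.7]
opening: 0.639
t: 34.25
ee_pos: [0.4895, -0.2464, 0.1227]
ee_rot: [0.002, 0.454, 0.891, 0.0]
contact_force: [-0.1, -0.2, -4.3]
opening: 0.637
t 34.25 pos [0.4895, -0.2464, 0.1227] yawY 36.0 z [0.005, -0.001, -1.0] F [-0.1, -0.2, -4.3] op 0.637 j7 1.21
shift [29.6, 35.01, 4.76] turn [0.001, 0.005, -1.062]
```

```bash
python3 -m creep '[[0.5,[3,4,-1],[0,0,-0.1]],[0.5,[8,9.5,-1],[0,0,-0.25]],[0.5,[29.6,35,0],[0,0,-0.4]],[0.5,[29.6,35,0],[0,0,-0.6]],[0.5,[29.6,35,0],[0,0,-0.78]],[0.5,[29.6,35,0],[0,0,-0.96]],[0.5,[29.6,35,0],[0,0.004,-1.06]],[0.5,[29.6,35,0],[0,0.004,-1.06]],[0.5,[29.6,35,3],[0,0.004,-1.06]],[0.5,[29.6,35,4],[0,0.004,-1.06]]]'; python3 - <<'E'
from h import *
pst();pg(-76,-60,29.5)
E
```

```text
t: 35.5
ee_pos: [0.597, 0.1984, 0.08]
ee_rot: [-0.001, -0.059, 0.998, -0.001]
contact_force: [-0.7, -0.8, -4.0]
opening: 0.636
t 35.5 pos [0.597, 0.1984, 0.08] yawY 96.8 z [-0.002, -0.001, -1.0] F [-0.7, -0.8, -4.0] op 0.636 j7 1.33
corner-frame tcp [-74.8 -60.3] F [-0.8 -0.7] Mz 0.04
shift [0.11, 0.04, 5.05] turn [-0.001, -0.003, -0.002]
```

```bash
python3 -m creep '[[0.5,[0.2,0,3],[0,0,0]],[0.5,[0.2,0,4.6],[0,-0.003,0]],[0.5,[0.2,0,4.9],[0,-0.003,0]],[0.5,[0.2,0,4.95],[0,-0.003,0]],[0.5,[0.2,0,4.95],[0,-0.003,0]]]'; python3 -c 'from h import *;pst()'
```

```text
t: 36.12
ee_pos: [0.5955, 0.1983, 0.0315]
ee_rot: [0.001, -0.059, 0.998, -0.0]
contact_force: [-0.5, 0.4, -3.4]
opening: 0.634
t 36.12 pos [0.5955, 0.1983, 0.0315] yawY 96.8 z [0.002, -0.0, -1.0] F [-0.5, 0.4, -3.4] op 0.634 j7 1.33
corner-frame tcp [-76.3 -60.3] F [-0.4  0.5] Mz 0.01
```

```bash
python3 -m creep '[[0.5,[-0.15,0,0],[0,0,0]],[0.5,[-0.3,0,0],[0,0,0]],[0.5,[-0.45,0,0],[0,0,0]],[0.5,[-0.5,0,0],[0,0,0]]]' 25; python3 -c 'from h import *;pst()'
```

```text
t: 36.62
ee_pos: [0.6005, 0.1988, 0.0315]
ee_rot: [0.001, -0.059, 0.998, -0.0]
contact_force: [-0.2, -1.0, -3.6]
opening: 0.634
t 36.62 pos [0.6005, 0.1988, 0.0315] yawY 96.8 z [0.002, -0.0, -1.0] F [-0.2, -1.0, -3.6] op 0.634 j7 1.34
corner-frame tcp [-71.2 -60.3] F [-0.4 -1. ] Mz 0.02
```

```bash
python3 -m creep '[[0.5,[-0.05,0,0.1],[0,0,0]],[0.5,[-0.1,0,0.15],[0,0,0]],[0.5,[-0.2,0,0.15],[0,0,0]],[0.5,[-0.2,0,0.15],[0,0,0]]]' 25; python3 -c 'from h import *;pst()'; python3 -m creep '[[0.5,[-0.1,0,0],[0,0,0]],[0.5,[-0.15,0,0],[0,0,0]],[0.5,[-0.15,0,0],[0,0,0]]]' 25; python3 -c 'from h import *;pst()'
```

```text
t: 37.12
ee_pos: [0.6021, 0.199, 0.0298]
ee_rot: [0.0, -0.059, 0.998, -0.0]
contact_force: [-3.6, -0.1, -2.6]
opening: 0.634
t 37.12 pos [0.6021, 0.199, 0.0298] yawY 96.8 z [0.001, -0.001, -1.0] F [-3.6, -0.1, -2.6] op 0.634 j7 1.34
corner-frame tcp [-69.6 -60.4] F [-3.6  0.3] Mz 0.07
t: 37.5
ee_pos: [0.6025, 0.199, 0.0298]
ee_rot: [-0.001, -0.059, 0.998, -0.001]
contact_force: [-9.9, -2.5, 4.2]
opening: 0.64
t 37.5 pos [0.6025, 0.199, 0.0298] yawY 96.8 z [-0.001, -0.001, -1.0] F [-9.9, -2.5, 4.2] op 0.64 j7 1.34
corner-frame tcp [-69.2 -60.4] F [-10.1  -1.3] Mz 0.17
```

```bash
python3 -m creep '[[0.5,[-0.08,0.4,0.03],[0,0,0]],[0.5,[-0.08,0.8,0.03],[0,0,0]],[0.5,[-0.08,1.2,0.03],[0,0,0]],[0.5,[-0.08,1.6,0.03],[0,0,0]],[0.5,[-0.08,2,0.03],[0,0,0]],[0.5,[-0.08,2.4,0.03],[0,0,0]],[0.5,[-0.08,2.7,0.03],[0,0,0]],[0.5,[-0.08,2.7,0.03],[0,0,0]]]' 25; python3 -c 'from h import *;pst()'; python3 -m creep '[[0.5,[-0.08,0.2,0],[0,0,0]],[0.5,[-0.08,0.4,0],[0,0,0]],[0.5,[-0.08,0.6,0],[0,0,0]],[0.5,[-0.08,0.7,0],[0,0,0]],[0.5,[-0.08,0.7,0],[0,0,0]]]' 25; python3 -c 'from h import *;pst()'
```

```text
t: 38.5
ee_pos: [0.5998, 0.2227, 0.0298]
ee_rot: [-0.002, -0.058, 0.998, -0.002]
contact_force: [-10.0, -17.0, 12.1]
opening: 0.637
t 38.5 pos [0.5998, 0.2227, 0.0298] yawY 96.7 z [-0.003, -0.005, -1.0] F [-10.0, -17.0, 12.1] op 0.637 j7 1.3
corner-frame tcp [-69.  -36.5] F [-12.  -15.7] Mz 0.2
t: 39.12
ee_pos: [0.5993, 0.2264, 0.0299]
ee_rot: [-0.003, -0.058, 0.998, -0.004]
contact_force: [-9.9, -16.9, 11.5]
opening: 0.634
t 39.12 pos [0.5993, 0.2264, 0.0299] yawY 96.6 z [-0.005, -0.009, -1.0] F [-9.9, -16.9, 11.5] op 0.634 j7 1.29
corner-frame tcp [-69.1 -32.9] F [-11.9 -15.5] Mz 0.1
```

```bash
python3 -m creep '[[0.5,[-0.05,0.1,-0.05],[0,0.003,0]],[0.5,[-0.05,0.3,-0.05],[0.005,0.003,0]],[0.5,[-0.05,0.5,-0.05],[0.005,0.003,0]],[0.5,[-0.05,0.5,-0.05],[0.005,0.003,0]]]' 25; python3 -c 'from h import *;pst()'
```

```text
t: 39.62
ee_pos: [0.5987, 0.2301, 0.0301]
ee_rot: [-0.005, -0.057, 0.998, -0.008]
contact_force: [-6.0, -6.8, 2.2]
opening: 0.634
t 39.62 pos [0.5987, 0.2301, 0.0301] yawY 96.6 z [-0.009, -0.016, -1.0] F [-6.0, -6.8, 2.2] op 0.634 j7 1.27
corner-frame tcp [-69.2 -29.1] F [-6.8 -6. ] Mz 0.05
```

```bash
python3 -m creep '[[0.5,[-0.05,0.1,0],[-0.008,-0.004,0]],[0.5,[-0.05,0.2,0],[-0.015,-0.008,0.003]],[0.5,[-0.05,0.4,0],[-0.015,-0.008,0.003]],[0.5,[-0.05,0.4,0],[-0.015,-0.008,0.003]]]' 25; python3 -c 'from h import *;pst()'
```

```text
t: 40.12
ee_pos: [0.5987, 0.2304, 0.0298]
ee_rot: [-0.002, -0.055, 0.998, -0.002]
contact_force: [-5.4, -16.6, 3.7]
opening: 0.639
t 40.12 pos [0.5987, 0.2304, 0.0298] yawY 96.3 z [-0.004, -0.005, -1.0] F [-5.4, -16.6, 3.7] op 0.639 j7 1.28
corner-frame tcp [-69.2 -28.7] F [ -7.3 -15.8] Mz 0.4
```

```bash
python3 -m creep '[[0.5,[0,-0.2,0],[0,0,0]],[0.3,[0,-0.2,0],[0,0,0]],[0.2,[0,-0.2,0],[0,0,0]],[0.2,[0,-0.2,-3],[-0.005,-0.004,0.01]],[1,[0,-4,-5],[-0.005,-0.004,0.01]],[1,[0,-6,-5],[-0.005,-0.004,0.01]],[1,[0,-6,-5],[-0.005,-0.004,0.01]],[1,[0,-6,-5],[-0.005,-0.004,0.01]],[1,[0,-6,-5],[-0.005,-0.004,0.01]],[1,[0,-6,-5],[-0.005,-0.004,0.01]]]'; python3 - <<'E'
from h import *
pst();pg(-70,-83,28.5)
E
```

```text
t: 41.38
ee_pos: [0.6052, 0.1718, 0.0798]
ee_rot: [-0.001, -0.05, 0.999, 0.0]
contact_force: [-0.5, -0.1, 0.1]
opening: 0.196
t 41.38 pos [0.6052, 0.1718, 0.0798] yawY 95.7 z [-0.001, 0.001, -1.0] F [-0.5, -0.1, 0.1] op 0.196 j7 1.37
corner-frame tcp [-69.8 -87.8] F [-0.5 -0. ] Mz -0.05
shift [0.02, 0.47, 5.13] turn [0.001, -0.001, -0.02]
```

```bash
python3 -m creep '[[1,[0,0,2],[0,0,-0.02]],[1,[0,0,5],[0,0,-0.02]],[1,[0,0.2,5.1],[0,0,-0.02]],[1,[0,0.7,5.1],[0,0,-0.02]],[1,[0,1.1,5.1],[0,0,-0.02]],[1,[0,1.4,5.1],[0,0,-0.02]],[1,[0,1.6,5.1],[0,0,-0.02]],[1,[0,1.8,5.1],[0,0,-0.02]],[1,[0,1.9,5.1],[0,0,-0.02]],[1,[0,1.9,5.1],[0,0,-0.02]]]'; python3 -c 'from h import *;pst()'; python3 -m creep '[[1,[0,0.2,0],[0,0,0]],[1,[0,0.3,0],[0,0,0]],[1,[0,0.3,0],[0,0,0]]]'; python3 -c 'from h import *;pst()'
```

```text
t: 42.62
ee_pos: [0.6039, 0.1885, 0.0293]
ee_rot: [-0.0, -0.059, 0.998, -0.001]
contact_force: [0.8, -12.1, 7.3]
opening: 0.005
t 42.62 pos [0.6039, 0.1885, 0.0293] yawY 96.8 z [-0.0, -0.001, -1.0] F [0.8, -12.1, 7.3] op 0.005 j7 1.36
corner-frame tcp [-69.1 -71. ] F [ -0.6 -12.1] Mz 0.07
t: 43.0
ee_pos: [0.604, 0.1885, 0.0293]
ee_rot: [-0.0, -0.058, 0.998, -0.002]
contact_force: [0.6, -13.1, 3.2]
opening: 0.007
t 43.0 pos [0.604, 0.1885, 0.0293] yawY 96.7 z [-0.0, -0.004, -1.0] F [0.6, -13.1, 3.2] op 0.007 j7 1.35
corner-frame tcp [-69. -71.] F [ -0.9 -13.1] Mz 0.05
```

```bash
python3 -m creep '[[1,[0,-0.8,0],[0,0,0]],[0.3,[0,-1,-6],[0,0,0]],[0,[0,-1,-12],[0,0,0]],[0,[0,-1,-13],[0,0,0]]]'; python3 - <<'E'
from h import *
pst();go([.580,-.2160,.16],np.radians(13.2))
E
```

```text
t: 43.5
ee_pos: [0.607, 0.1798, 0.1638]
ee_rot: [0.003, -0.058, 0.998, -0.001]
contact_force: [-0.5, 0.5, -0.2]
opening: 0.293
t 43.5 pos [0.607, 0.1798, 0.1638] yawY 96.7 z [0.005, -0.002, -1.0] F [-0.5, 0.5, -0.2] op 0.293 j7 1.36
corner-frame tcp [-67.1 -80. ] F [-0.4  0.5] Mz 0.02
shift [7.28, -39.0, 0.44] turn [0.002, 0.006, 1.457]
```

```bash
python3 -m creep '[[0,[5,-3,0],[0,0,0.15]],[0,[7.3,-39,0.4],[0,0,0.32]],[0,[7.3,-39,0.4],[0,0,0.5]],[0,[7.3,-39,0.4],[0,0,0.68]],[0,[7.3,-39,0.4],[0,0,0.86]],[0,[7.3,-39,0.4],[0,0,1.04]],[0,[7.3,-39,0.4],[0,0,1.22]],[0,[7.3,-39,0.4],[0.002,0.006,1.4]],[0,[7.3,-39,0.4],[0.002,0.006,1.457]],[0,[7.3,-39,0.4],[0.002,0.006,1.457]]]'; python3 - <<'E'
from h import *
st();go([.580,-.2160,.068],np.radians(13.2))
E
```

```text
t: 44.75
ee_pos: [0.5796, -0.2159, 0.1597]
ee_rot: [-0.0, 0.621, 0.784, -0.0]
contact_force: [-0.4, -0.2, -0.4]
opening: 1.001
t 44.75 pos [0.5796, -0.2159, 0.1597] yawY 13.2 z [-0.001, -0.0, -1.0] F [-0.4, -0.2, -0.4] op 1.001 j7 0.73
shift [-0.02, 0.04, 9.17] turn [-0.001, -0.0, 0.001]
```

```bash
python3 -m creep '[[0,[0,0,5],[0,0,0]],[0.1,[0,0,9.2],[0,0,0]],[0.8,[0,0,9.2],[0,0,0]],[0.8,[0,0,9.2],[0,0,0]],[0.8,[0,0,9.2],[0,0,0]],[0.8,[0,0,9.2],[0,0,0]],[0.8,[0,0,9.2],[0,0,0]],[0.8,[0,0,9.2],[0,0,0]],[0.8,[0,0,9.2],[0,0,0]],[0.8,[0,0,9.2],[0,0,0]]]' 20; python3 -m creep '[[0.8,[0,0,0],[0,0,-0.15]],[0.8,[0,0,0],[0,0,-0.32]],[0.8,[0,0,0],[0,0,-0.49]],[0.8,[0,0,0],[0,0,-0.66]],[0.8,[0,0,0],[0,0,-0.83]],[0.8,[0,0,0],[0,0,-1]],[0.8,[0,0,0],[0,0,-1.17]],[0.8,[0,0,0],[0,0,-1.34]],[0.8,[0,0,0],[0,0,-1.4]],[0.8,[0,0,0],[0,0,-1.4]]]' 20;  python3 -m creep '[[0.2,[0,0,0],[0,0,0]],[0.2,[0,0,0],[0,0,0]],[0.2,[0,0,0],[0,0,0]],[0,[0,0,-4],[0,0,0]],[0,[0,0,-9],[0,0,0]],[0,[0,0,-10],[0,0,0]]]'; python3 - <<'E'
from h import *
st();go([.46,.12,.18],np.radians(44.4))
E
```

```text
t: 46.0
ee_pos: [0.5794, -0.216, 0.068]
ee_rot: [-0.0, 0.621, 0.784, -0.0]
contact_force: [-2.5, 0.9, 6.3]
opening: 0.347
t: 47.25
ee_pos: [0.579, -0.2163, 0.068]
ee_rot: [-0.001, -0.03, 1.0, 0.0]
contact_force: [-3.4, -1.2, 0.4]
opening: 0.338
t: 48.0
ee_pos: [0.5806, -0.2167, 0.1713]
ee_rot: [0.001, -0.029, 1.0, -0.001]
contact_force: [1.3, -1.1, 0.3]
opening: 0.94
t 48.0 pos [0.5806, -0.2167, 0.1713] yawY 93.4 z [0.003, -0.001, -1.0] F [1.3, -1.1, 0.3] op 0.94 j7 1.97
shift [10.05, 34.32, -0.95] turn [-0.0, 0.003, 0.855]
```

```bash
python3 -m creep '[[0,[10,34.3,-1],[0,0,0.15]],[0,[10,34.3,-1],[0,0,0.32]],[0,[10,34.3,-1],[0,0,0.5]],[0,[10,34.3,-1],[0,0,0.68]],[0,[10,34.3,-1],[0,0.003,0.85]],[0,[10,34.3,-1],[0,0.003,0.85]],[0,[10,34.3,-1],[0,0.003,0.85]]]'; python3 - <<'E'
from seg import *
st();pic("t4");im=cv2.imread("pics/raw_t4.png")
blocks(im)
E
```

```text
t: 48.88
ee_pos: [0.459, 0.1236, 0.1803]
ee_rot: [-0.0, 0.383, 0.924, 0.0]
contact_force: [0.1, -1.1, -0.2]
opening: 0.999
t 48.88 pos [0.459, 0.1236, 0.1803] yawY 44.9 z [-0.0, 0.0, -1.0] F [0.1, -1.1, -0.2] op 0.999 j7 0.47
c(mm) 434.0 -81.3 long 93.7 wide 34.0 yawlong 88.3 area 16562
c(mm) 483.6 -231.9 long 61.1 wide 33.2 yawlong 39.2 area 15444
c(mm) 673.3 -205.3 long 61.7 wide 26.6 yawlong 43.8 area 8937
```

```bash
python3 - <<'E'
from h import *
go([.484,-.231,.11],np.radians(39.5))
E
```

```text
shift [-26.78, -23.21, 7.03] turn [-0.0, -0.0, 0.094]
```

```bash
python3 -m creep '[[0,[-26.8,-23.2,3],[0,0,0.09]],[0,[-26.8,-23.2,4],[0,0,0.09]],[0,[-26.8,-23.2,5],[0,0,0.09]],[0,[-26.8,-23.2,6],[0,0,0.09]],[0,[-26.8,-23.2,7],[0,0,0.09]],[0,[-26.8,-23.2,7],[0,0,0.09]],[0,[-26.8,-23.2,7],[0,0,0.09]],[0,[-26.8,-23.2,7],[0,0,0.09]]]'; python3 - <<'E'
from h import *
st();go([.484,-.231,.0285],np.radians(39.5))
E
```

```text
t: 49.92
ee_pos: [0.4838, -0.2313, 0.11]
ee_rot: [-0.0, 0.425, 0.905, -0.0]
contact_force: [-0.5, 0.4, -0.3]
opening: 0.999
t 49.92 pos [0.4838, -0.2313, 0.11] yawY 39.7 z [-0.001, 0.0, -1.0] F [-0.5, 0.4, -0.3] op 0.999 j7 1.2
shift [0.01, 0.04, 8.15] turn [-0.0, -0.001, 0.003]
```

```bash
python3 -m creep '[[0,[0,0,5],[0,0,0]],[0,[0,0,8.1],[0,0,0]],[0.1,[0,0,8.1],[0,0,0]],[0.5,[0,0,8.1],[0,0,0]],[0.5,[0,0,8.1],[0,0,0]],[0.5,[0,0,8.1],[0,0,0]],[0.5,[0,0,8.1],[0,0,0]],[0.5,[0,0,8.1],[0,0,0]],[0.5,[0,0,8.1],[0,0,0]]]' 30; python3 -m creep '[[0.5,[0,0,-1],[0,0,0]],[0.5,[0,0,-5],[0,0,0]],[0.5,[0,0,-9],[0,0,0]],[0.5,[0,0,-9],[0,0,0]]]'; python3 - <<'E'
from h import *
st();pg(-112,-60,80)
E
```

```text
t: 51.05
ee_pos: [0.4845, -0.2315, 0.03]
ee_rot: [0.0, 0.425, 0.905, 0.0]
contact_force: [-1.6, 0.4, 10.7]
opening: 0.638
t: 51.55
ee_pos: [0.4858, -0.2321, 0.1231]
ee_rot: [0.003, 0.425, 0.905, 0.0]
contact_force: [0.4, -0.3, -4.2]
opening: 0.635
t 51.55 pos [0.4858, -0.2321, 0.1231] yawY 39.7 z [0.005, -0.002, -1.0] F [0.4, -0.3, -4.2] op 0.635 j7 1.2
shift [28.08, 32.93, 4.29] turn [0.001, 0.006, -0.998]
```

```bash
python3 -m creep '[[0.5,[3,4,-1],[0,0,-0.1]],[0.5,[8,9.5,-1],[0,0,-0.25]],[0.5,[28.1,32.9,0],[0,0,-0.4]],[0.5,[28.1,32.9,0],[0,0,-0.6]],[0.5,[28.1,32.9,0],[0,0,-0.78]],[0.5,[28.1,32.9,0],[0,0,-0.96]],[0.5,[28.1,32.9,0],[0,0.005,-1]],[0.5,[28.1,32.9,0],[0,0.005,-1]],[0.5,[28.1,32.9,3],[0,0.005,-1]],[0.5,[28.1,32.9,4],[0,0.005,-1]]]'; python3 - <<'E'
from h import *
pst();pg(-112,-60,31)
E
```

```text
t: 52.8
ee_pos: [0.5584, 0.1933, 0.0809]
ee_rot: [-0.001, -0.061, 0.998, -0.001]
contact_force: [0.1, -1.2, -2.9]
opening: 0.634
t 52.8 pos [0.5584, 0.1933, 0.0809] yawY 97.0 z [-0.002, -0.001, -1.0] F [0.1, -1.2, -2.9] op 0.634 j7 1.27
corner-frame tcp [-113.7  -60.8] F [ 0.  -1.2] Mz 0.06
shift [-0.18, 0.09, 4.99] turn [-0.001, -0.002, 0.001]
```

```bash
python3 -m creep '[[0.5,[-0.1,0,3],[0,0,0]],[0.5,[-0.2,0,4.6],[0,-0.002,0]],[0.5,[-0.2,0,4.95],[0,-0.002,0]],[0.5,[-0.2,0,4.95],[0,-0.002,0]],[0.5,[-0.4,0,4.95],[0,-0.002,0]],[0.5,[-0.6,0,5.0],[0,-0.002,0]],[0.5,[-0.6,0,5.05],[0,-0.002,0]]]'; python3 -c 'from h import *;pst()'; python3 -m creep '[[0.5,[-0.1,0,0.03],[0,0,0]],[0.5,[-0.2,0,0.05],[0,0,0]],[0.5,[-0.3,0,0.05],[0,0,0]],[0.5,[-0.3,0,0.05],[0,0,0]]]' 25; python3 -c 'from h import *;pst()'
```

```text
t: 53.68
ee_pos: [0.5646, 0.1941, 0.0307]
ee_rot: [0.0, -0.061, 0.998, -0.0]
contact_force: [-0.1, 0.1, -3.8]
opening: 0.637
t 53.67 pos [0.5646, 0.1941, 0.0307] yawY 97.0 z [0.001, -0.001, -1.0] F [-0.1, 0.1, -3.8] op 0.637 j7 1.27
corner-frame tcp [-107.5  -60.8] F [-0.1  0.1] Mz -0.0
t: 54.18
ee_pos: [0.5676, 0.1943, 0.0301]
ee_rot: [0.0, -0.061, 0.998, -0.0]
contact_force: [-0.1, -0.3, -2.2]
opening: 0.641
t 54.17 pos [0.5676, 0.1943, 0.0301] yawY 97.0 z [0.001, -0.001, -1.0] F [-0.1, -0.3, -2.2] op 0.641 j7 1.27
corner-frame tcp [-104.4  -60.8] F [-0.1 -0.2] Mz -0.01
```

```bash
python3 -m creep '[[0.5,[-0.1,0,0],[0,0,0]],[0.5,[-0.2,0,0],[0,0,0]],[0.5,[-0.2,0,0],[0,0,0]]]' 25; python3 -c 'from h import *;pst()'; python3 -m creep '[[0.5,[-0.1,0,0],[0,0,0]],[0.5,[-0.15,0,0],[0,0,0]],[0.5,[-0.15,0,0],[0,0,0]]]' 25; python3 -c 'from h import *;pst()'
```

```text
t: 54.55
ee_pos: [0.5684, 0.1945, 0.0301]
ee_rot: [-0.001, -0.061, 0.998, -0.001]
contact_force: [-9.0, -2.7, 5.9]
opening: 0.637
t 54.55 pos [0.5684, 0.1945, 0.0301] yawY 97.0 z [-0.002, -0.001, -1.0] F [-9.0, -2.7, 5.9] op 0.637 j7 1.27
corner-frame tcp [-103.6  -60.8] F [-9.3 -1.5] Mz 0.24
t: 54.92
ee_pos: [0.5687, 0.1944, 0.0301]
ee_rot: [-0.002, -0.061, 0.998, -0.001]
contact_force: [-10.9, -3.0, 6.4]
opening: 0.635
t 54.92 pos [0.5687, 0.1944, 0.0301] yawY 97.0 z [-0.004, -0.002, -1.0] F [-10.9, -3.0, 6.4] op 0.635 j7 1.27
corner-frame tcp [-103.4  -60.9] F [-11.2  -1.7] Mz 0.24
```

```bash
python3 -m creep '[[0.5,[-0.05,0.4,-0.05],[-0.002,-0.002,0]],[0.5,[-0.05,0.8,-0.05],[-0.002,-0.004,0]],[0.5,[-0.05,1.2,-0.05],[-0.002,-0.004,0]],[0.5,[-0.05,1.6,-0.05],[-0.002,-0.004,0]],[0.5,[-0.05,2,-0.05],[-0.002,-0.004,0]],[0.5,[-0.05,2.4,-0.05],[-0.002,-0.004,0]],[0.5,[-0.05,2.8,-0.05],[-0.002,-0.004,0]],[0.5,[-0.05,3.1,-0.05],[-0.002,-0.004,0]],[0.5,[-0.05,3.3,-0.05],[-0.002,-0.004,0]],[0.5,[-0.05,3.4,-0.05],[-0.002,-0.004,0]]]' 25; python3 -c 'from h import *;pst()'
```

```text
t: 56.18
ee_pos: [0.5646, 0.2262, 0.0302]
ee_rot: [-0.001, -0.061, 0.998, -0.001]
contact_force: [-4.8, -13.9, 2.1]
opening: 0.639
t 56.17 pos [0.5646, 0.2262, 0.0302] yawY 97.0 z [-0.002, -0.003, -1.0] F [-4.8, -13.9, 2.1] op 0.639 j7 1.22
corner-frame tcp [-103.5  -28.8] F [ -6.4 -13.2] Mz 0.31
```

```bash
python3 -m creep '[[0.5,[0,-0.2,0],[0,0,0]],[0.3,[0,-0.2,0],[0,0,0]],[0.2,[0,-0.2,0],[0,0,0]],[0.2,[0,-0.2,-3],[0,0,0]],[1,[0,-4,-5],[0,0,0]],[1,[0,-6,-5],[0,0,0]],[1,[0,-6,-5],[0,0,0]],[1,[0,-6,-5],[0,0,0]],[1,[0,-6,-5],[0,0,0]],[1,[0,-6,-5],[0,0,0]]]'; python3 - <<'E'
from h import *
pst();pg(-105,-83,28.5)
E
```

```text
t: 57.42
ee_pos: [0.5718, 0.1675, 0.08]
ee_rot: [-0.001, -0.061, 0.998, -0.001]
contact_force: [-0.4, 1.3, 0.9]
opening: 0.196
t 57.42 pos [0.5718, 0.1675, 0.08] yawY 97.0 z [-0.002, -0.003, -1.0] F [-0.4, 1.3, 0.9] op 0.196 j7 1.32
corner-frame tcp [-103.5  -88. ] F [-0.2  1.4] Mz 0.0
shift [0.14, 0.51, 5.15] turn [-0.002, -0.003, 0.002]
```

```bash
python3 -m creep '[[1,[0.1,0,2],[-0.002,-0.003,0]],[1,[0.1,0,5],[-0.002,-0.003,0]],[1,[0.1,0.2,5.1],[-0.002,-0.003,0]],[1,[0.1,0.7,5.1],[-0.002,-0.003,0]],[1,[0.1,1.1,5.1],[-0.002,-0.003,0]],[1,[0.1,1.4,5.1],[-0.002,-0.003,0]],[1,[0.1,1.6,5.1],[-0.002,-0.003,0]],[1,[0.1,1.8,5.1],[-0.002,-0.003,0]],[1,[0.1,1.9,5.1],[-0.002,-0.003,0]],[1,[0.1,1.9,5.1],[-0.002,-0.003,0]]]'; python3 -c 'from h import *;pst()';python3 -m creep '[[1,[0,0.2,0],[0,0,0]],[1,[0,0.3,0],[0,0,0]],[1,[0,0.3,0],[0,0,0]]]'; python3 -c 'from h import *;pst()'
```

```text
t: 58.68
ee_pos: [0.5689, 0.1841, 0.0293]
ee_rot: [0.0, -0.06, 0.998, -0.001]
contact_force: [0.6, -11.2, 8.5]
opening: 0.003
t 58.67 pos [0.5689, 0.1841, 0.0293] yawY 96.9 z [0.001, -0.002, -1.0] F [0.6, -11.2, 8.5] op 0.003 j7 1.29
corner-frame tcp [-104.3  -71.1] F [ -0.8 -11.2] Mz -0.02
t: 59.05
ee_pos: [0.5691, 0.1842, 0.0294]
ee_rot: [0.0, -0.059, 0.998, -0.003]
contact_force: [0.2, -14.9, 6.6]
opening: 0.008
t 59.05 pos [0.5691, 0.1842, 0.0294] yawY 96.8 z [0.001, -0.005, -1.0] F [0.2, -14.9, 6.6] op 0.008 j7 1.28
corner-frame tcp [-104.2  -71.1] F [ -1.6 -14.8] Mz 0.07
```

```bash
python3 -m creep '[[1,[0,-0.8,0],[0,0,0]],[0.3,[0,-1,-6],[0,0,0]],[0,[0,-1,-12],[0,0,0]],[0,[0,-1,-13],[0,0,0]]]'; python3 - <<'E'
from h import *
pst();go([.580,-.2160,.16],np.radians(93.4))
E
```

```text
t: 59.55
ee_pos: [0.5718, 0.1756, 0.1635]
ee_rot: [0.003, -0.059, 0.998, -0.002]
contact_force: [-0.1, -0.2, -0.3]
opening: 0.286
t 59.55 pos [0.5718, 0.1756, 0.1635] yawY 96.8 z [0.006, -0.003, -1.0] F [-0.1, -0.2, -0.3] op 0.286 j7 1.31
corner-frame tcp [-102.5  -80. ] F [-0.1 -0.2] Mz -0.04
shift [3.82, -38.98, 0.47] turn [-0.003, 0.006, 0.059]
```

```bash
python3 -m creep '[[0,[3.8,-39,0.4],[0,0.005,0.06]],[0,[3.8,-39,0.4],[0,0.005,0.06]],[0,[3.8,-39,0.4],[0,0.005,0.06]],[0,[3.8,-39,0.4],[0,0.005,0.06]],[0,[3.8,-39,0.4],[0,0.005,0.06]],[0,[3.8,-39,0.4],[0,0.005,0.06]],[0,[3.8,-39,0.4],[0,0.005,0.06]],[0,[3.8,-39,0.4],[0,0.005,0.06]],[0,[3.8,-39,0.4],[0,0.005,0.06]]]'; python3 - <<'E'
from h import *
st();go([.580,-.2160,.068],np.radians(93.4))
E
```

```text
t: 60.68
ee_pos: [0.5805, -0.214, 0.1604]
ee_rot: [0.001, -0.03, 1.0, -0.001]
contact_force: [1.0, 0.8, -0.2]
opening: 1.004
t 60.67 pos [0.5805, -0.214, 0.1604] yawY 93.5 z [0.001, -0.002, -1.0] F [1.0, 0.8, -0.2] op 1.004 j7 1.97
shift [0.07, -0.18, 9.24] turn [-0.002, 0.001, 0.001]
```

```bash
python3 -m creep '[[0,[0,-0.2,5],[0,0,0]],[0.1,[0,-0.2,9.2],[0,0,0]],[0.8,[0,-0.2,9.2],[0,0,0]],[0.8,[0,-0.2,9.2],[0,0,0]],[0.8,[0,-0.2,9.2],[0,0,0]],[0.8,[0,-0.2,9.2],[0,0,0]],[0.8,[0,-0.2,9.2],[0,0,0]],[0.8,[0,-0.2,9.2],[0,0,0]],[0.8,[0,-0.2,9.2],[0,0,0]],[0.8,[0,-0.2,9.2],[0,0,0]]]' 20; python3 -m creep '[[0.8,[0,0,0],[0,0,0.15]],[0.8,[0,0,0],[0,0,0.32]],[0.8,[0,0,0],[0,0,0.49]],[0.8,[0,0,0],[0,0,0.66]],[0.8,[0,0,0],[0,0,0.83]],[0.8,[0,0,0],[0,0,1]],[0.8,[0,0,0],[0,0,1.17]],[0.8,[0,0,0],[0,0,1.34]],[0.8,[0,0,0],[0,0,1.5]],[0.8,[0,0,0],[0,0,1.57]]]' 20;  python3 -m creep '[[0.8,[0,0,0],[0,0,0.15]],[0.8,[0,0,0],[0,0,0.32]],[0.8,[0,0,0],[0,0,0.49]],[0.8,[0,0,0],[0,0,0.66]],[0.8,[0,0,0],[0,0,0.83]],[0.8,[0,0,0],[0,0,1]],[0.8,[0,0,0],[0,0,1.17]],[0.8,[0,0,0],[0,0,1.34]],[0.8,[0,0,0],[0,0,1.5]],[0.8,[0,0,0],[0,0,1.57]]]' 20; python3 -m creep '[[0.2,[0,0,0],[0,0,0]],[0.2,[0,0,0],[0,0,0]],[0.2,[0,0,0],[0,0,0]],[0,[0,0,-4],[0,0,0]],[0,[0,0,-9],[0,0,0]],[0,[0,0,-10],[0,0,0]]]'; python3 - <<'E'
from h import *
st();go([.46,.12,.18],np.radians(-90))
E
```

```text
t: 61.92
ee_pos: [0.5808, -0.2162, 0.0687]
ee_rot: [0.001, -0.03, 1.0, -0.001]
contact_force: [-1.3, 0.5, 6.3]
opening: 0.34
t: 63.18
ee_pos: [0.5796, -0.2176, 0.0687]
ee_rot: [0.001, 0.687, 0.727, -0.002]
contact_force: [-8.1, -6.1, 6.0]
opening: 0.339
t: 64.42
ee_pos: [0.5782, -0.2164, 0.0687]
ee_rot: [0.0, 1.0, 0.027, -0.002]
contact_force: [-13.0, 9.2, 16.2]
opening: 0.342
t: 65.18
ee_pos: [0.5797, -0.2171, 0.1716]
ee_rot: [0.001, 1.0, 0.027, 0.0]
contact_force: [-0.3, 0.7, -0.5]
opening: 0.939
t 65.17 pos [0.5797, -0.2171, 0.1716] yawY -86.9 z [0.0, -0.002, -1.0] F [-0.3, 0.7, -0.5] op 0.939 j7 -0.77
shift [-10.13, -34.31, -0.91] turn [0.002, -0.0, 0.054]
```

```bash
python3 -m creep '[[0,[-10,-34.3,-1],[0,0,0.15]],[0,[-10,-34.3,-1],[0,0,0.32]],[0,[-10,-34.3,-1],[0,0,0.5]],[0,[-10,-34.3,-1],[0,0,0.68]],[0,[-10,-34.3,-1],[0,0,0.86]],[0,[-10,-34.3,-1],[0,0,0.86]],[0,[-10,-34.3,-1],[0,0,0.86]]]'; python3 - <<'E'
from seg import *
st();pic("t5");im=cv2.imread("pics/raw_t5.png")
blocks(im)
E
```

```text
t: 66.05
ee_pos: [0.4597, 0.1236, 0.1803]
ee_rot: [0.001, 0.921, -0.39, 0.0]
contact_force: [0.8, -0.8, -0.4]
opening: 1.008
t 66.05 pos [0.4597, 0.1236, 0.1803] yawY -136.0 z [-0.001, -0.001, -1.0] F [0.8, -0.8, -0.4] op 1.008 j7 -2.27
c(mm) 483.7 -228.8 long 61.6 wide 25.3 yawlong 41.7 area 11702
```

```bash
python3 - <<'E'
from h import *
go([.484,-.228,.11],np.radians(41.7))
E
```

```text
shift [26.97, 22.77, 7.07] turn [0.001, -0.001, 0.042]
```

```bash
python3 -m creep '[[0,[27,22.8,3],[0,0,0.04]],[0,[27,22.8,4],[0,0,0.04]],[0,[27,22.8,5],[0,0,0.04]],[0,[27,22.8,6],[0,0,0.04]],[0,[27,22.8,7],[0,0,0.04]],[0,[27,22.8,7],[0,0,0.04]],[0,[27,22.8,7],[0,0,0.04]],[0,[27,22.8,7],[0,0,0.04]]]'; python3 - <<'E'
from h import *
st();go([.484,-.228,.0285],np.radians(41.7))
E
```

```text
t: 67.1
ee_pos: [0.4834, -0.2289, 0.1103]
ee_rot: [0.001, 0.913, -0.409, -0.0]
contact_force: [-0.3, 0.5, 0.7]
opening: 0.995
t 67.1 pos [0.4834, -0.2289, 0.1103] yawY -138.2 z [-0.002, -0.001, -1.0] F [-0.3, 0.5, 0.7] op 0.995 j7 -1.51
shift [-0.03, -0.12, 8.18] turn [0.002, 0.0, 0.001]
```

```bash
python3 -m creep '[[0,[0,-0.1,5],[0,0,0]],[0,[0,-0.1,8.1],[0,0,0]],[0.1,[0,-0.1,8.1],[0,0,0]],[0.5,[0,-0.1,8.1],[0,0,0]],[0.5,[0,-0.1,8.1],[0,0,0]],[0.5,[0,-0.1,8.1],[0,0,0]],[0.5,[0,-0.1,8.1],[0,0,0]],[0.5,[0,-0.1,8.1],[0,0,0]],[0.5,[0,-0.1,8.1],[0,0,0]]]' 30; python3 -m creep '[[0.5,[0,0,-1],[0,0,0]],[0.5,[0,0,-5],[0,0,0]],[0.5,[0,0,-9],[0,0,0]],[0.5,[0,0,-9],[0,0,0]]]'; python3 - <<'E'
from h import *
st();pg(-139,-60,80)
E
```

```text
t: 68.22
ee_pos: [0.4847, -0.2284, 0.0301]
ee_rot: [0.001, 0.913, -0.408, 0.0]
contact_force: [-0.6, 2.8, 10.7]
opening: 0.636
t: 68.72
ee_pos: [0.4858, -0.2288, 0.1228]
ee_rot: [0.0, 0.913, -0.408, 0.002]
contact_force: [0.1, 0.7, -3.1]
opening: 0.636
t 68.72 pos [0.4858, -0.2288, 0.1228] yawY -138.2 z [0.004, -0.002, -1.0] F [0.1, 0.7, -3.1] op 0.636 j7 -1.52
shift [-28.17, -31.49, 4.23] turn [0.0, -0.004, -0.962]
```

```bash
python3 -m creep '[[0.5,[-3,-4,-1],[0,0,-0.1]],[0.5,[-8,-9.5,-1],[0,0,-0.25]],[0.5,[-28.2,-31.5,0],[0,0,-0.4]],[0.5,[-28.2,-31.5,0],[0,0,-0.6]],[0.5,[-28.2,-31.5,0],[0,0,-0.78]],[0.5,[-28.2,-31.5,0],[0,-0.004,-0.96]],[0.5,[-28.2,-31.5,0],[0,-0.004,-0.96]],[0.5,[-28.2,-31.5,0],[0,-0.004,-0.96]],[0.5,[-28.2,-31.5,3],[0,-0.004,-0.96]],[0.5,[-28.2,-31.5,4],[0,-0.004,-0.96]]]'; python3 - <<'E'
from h import *
pst();pg(-139,-60,31)
E
```

```text
t: 69.97
ee_pos: [0.5319, 0.1904, 0.0806]
ee_rot: [0.001, 0.998, 0.059, -0.001]
contact_force: [0.6, -0.5, -1.7]
opening: 0.63
t 69.97 pos [0.5319, 0.1904, 0.0806] yawY -83.3 z [-0.002, -0.002, -1.0] F [0.6, -0.5, -1.7] op 0.63 j7 -1.45
corner-frame tcp [-140.3  -60.5] F [ 0.5 -0.6] Mz 0.03
shift [0.14, -0.06, 4.96] turn [0.002, 0.002, -0.003]
```

```bash
python3 -m creep '[[0.5,[0.1,0,3],[0,0,0]],[0.5,[0.1,0,4.6],[0,0.002,-0.003]],[0.5,[0.1,0,4.95],[0,0.002,-0.003]],[0.5,[0.2,0,4.95],[0,0.002,-0.003]],[0.5,[0.4,0,4.95],[0,0.002,-0.003]],[0.5,[0.6,0,5.0],[0,0.002,-0.003]],[0.5,[0.6,0,5.0],[0,0.002,-0.003]]]'; python3 -c 'from h import *;pst()'; python3 -m creep '[[0.5,[0.1,0,0.03],[0,0,0]],[0.5,[0.2,0,0.05],[0,0,0]],[0.5,[0.3,0,0.05],[0,0,0]],[0.5,[0.3,0,0.05],[0,0,0]]]' 25; python3 -c 'from h import *;pst()'
```

```text
t: 70.85
ee_pos: [0.538, 0.1911, 0.0308]
ee_rot: [0.001, 0.998, 0.06, 0.0]
contact_force: [0.2, 0.6, -4.0]
opening: 0.633
t 70.85 pos [0.538, 0.1911, 0.0308] yawY -83.1 z [0.0, -0.001, -1.0] F [0.2, 0.6, -4.0] op 0.633 j7 -1.4
corner-frame tcp [-134.1  -60.5] F [0.3 0.5] Mz -0.02
t: 71.35
ee_pos: [0.5411, 0.1914, 0.0303]
ee_rot: [0.001, 0.998, 0.06, 0.0]
contact_force: [-1.0, -0.3, -2.5]
opening: 0.635
t 71.35 pos [0.5411, 0.1914, 0.0303] yawY -83.1 z [0.0, -0.001, -1.0] F [-1.0, -0.3, -2.5] op 0.635 j7 -1.4
corner-frame tcp [-131.1  -60.6] F [-1.1 -0.2] Mz -0.03
```

```bash
python3 -m creep '[[0.5,[0.1,0,0],[0,0,0]],[0.5,[0.2,0,0],[0,0,0]],[0.5,[0.2,0,0],[0,0,0]]]' 25; python3 -c 'from h import *;pst()'; python3 -m creep '[[0.5,[0.1,0,0],[0,0,0]],[0.5,[0.15,0,0],[0,0,0]],[0.5,[0.15,0,0],[0,0,0]]]' 25; python3 -c 'from h import *;pst()'
```

```text
t: 71.72
ee_pos: [0.5429, 0.1916, 0.0303]
ee_rot: [0.001, 0.998, 0.06, -0.0]
contact_force: [-1.9, -1.0, -1.5]
opening: 0.636
t 71.72 pos [0.5429, 0.1916, 0.0303] yawY -83.1 z [-0.0, -0.002, -1.0] F [-1.9, -1.0, -1.5] op 0.636 j7 -1.4
corner-frame tcp [-129.3  -60.6] F [-2.  -0.8] Mz 0.1
t: 72.1
ee_pos: [0.5431, 0.1916, 0.0302]
ee_rot: [0.001, 0.998, 0.06, -0.001]
contact_force: [-11.0, -1.7, 8.6]
opening: 0.633
t 72.1 pos [0.5431, 0.1916, 0.0302] yawY -83.1 z [-0.003, -0.002, -1.0] F [-11.0, -1.7, 8.6] op 0.633 j7 -1.4
corner-frame tcp [-129.   -60.7] F [-11.1  -0.4] Mz 0.17
```

```bash
python3 -m creep '[[0.5,[0.05,-0.4,-0.05],[0,0.003,0]],[0.5,[0.05,-0.8,-0.05],[0.002,0.003,0]],[0.5,[0.05,-1.2,-0.05],[0.002,0.003,0]],[0.5,[0.05,-1.6,-0.05],[0.002,0.003,0]],[0.5,[0.05,-2,-0.05],[0.002,0.003,0]],[0.5,[0.05,-2.4,-0.05],[0.002,0.003,0]],[0.5,[0.05,-2.8,-0.05],[0.002,0.003,0]],[0.5,[0.05,-3.1,-0.05],[0.002,0.003,0]],[0.5,[0.05,-3.3,-0.05],[0.002,0.003,0]],[0.5,[0.05,-3.4,-0.05],[0.002,0.003,0]]]' 25; python3 -c 'from h import *;pst()'
```

```text
t: 73.35
ee_pos: [0.5391, 0.2231, 0.0303]
ee_rot: [0.001, 0.998, 0.06, -0.001]
contact_force: [-4.5, -15.4, 1.5]
opening: 0.636
t 73.35 pos [0.5391, 0.2231, 0.0303] yawY -83.2 z [-0.001, -0.002, -1.0] F [-4.5, -15.4, 1.5] op 0.636 j7 -1.45
corner-frame tcp [-129.2  -28.8] F [ -6.3 -14.8] Mz 0.04
```

Home at −28.8 again. Release, then the closed-finger check push.

```bash
python3 -m creep '[[0.5,[0,0.2,0],[0,0,0]],[0.3,[0,0.2,0],[0,0,0]],[0.2,[0,0.2,0],[0,0,0]],[0.2,[0,0.2,-3],[0,0,0]],[1,[0,4,-5],[0,0,0]],[1,[0,6,-5],[0,0,0]],[1,[0,6,-5],[0,0,0]],[1,[0,6,-5],[0,0,0]],[1,[0,6,-5],[0,0,0]],[1,[0,6,-5],[0,0,0]]]'; python3 - <<'E'
from h import *
pst();pg(-130,-83,28.5)
E
```

```text
t: 74.6
ee_pos: [0.5462, 0.1642, 0.0801]
ee_rot: [0.001, 0.998, 0.06, -0.001]
contact_force: [0.5, -0.7, 0.4]
opening: 0.198
t 74.6 pos [0.5462, 0.1642, 0.0801] yawY -83.1 z [-0.002, -0.002, -1.0] F [0.5, -0.7, 0.4] op 0.198 j7 -1.39
corner-frame tcp [-129.3  -88.2] F [ 0.4 -0.7] Mz 0.03
shift [-0.06, -0.53, 5.16] turn [0.002, 0.002, -0.0]
```

```bash
python3 -m creep '[[1,[0,0,2],[0.002,0.002,0]],[1,[0,0,5],[0.002,0.002,0]],[1,[0,-0.2,5.1],[0.002,0.002,0]],[1,[0,-0.7,5.1],[0.002,0.002,0]],[1,[0,-1.1,5.1],[0.002,0.002,0]],[1,[0,-1.4,5.1],[0.002,0.002,0]],[1,[0,-1.6,5.1],[0.002,0.002,0]],[1,[0,-1.8,5.1],[0.002,0.002,0]],[1,[0,-1.95,5.1],[0.002,0.002,0]],[1,[0,-1.95,5.1],[0.002,0.002,0]]]'; python3 -c 'from h import *;pst()';python3 -m creep '[[1,[0,-0.2,0],[0,0,0]],[1,[0,-0.25,0],[0,0,0]],[1,[0,-0.25,0],[0,0,0]]]'; python3 -c 'from h import *;pst()'; python3 -m creep '[[1,[0,0.8,0],[0,0,0]],[0.6,[0,1.5,-5],[0,0,0]],[0.5,[0,2,-12],[0,0,0]],[0.5,[0,2,-13],[0,0,0]]]'
```

```text
t: 75.85
ee_pos: [0.5443, 0.181, 0.0294]
ee_rot: [0.001, 0.998, 0.059, 0.0]
contact_force: [0.3, -13.2, 6.5]
opening: 0.001
t 75.85 pos [0.5443, 0.181, 0.0294] yawY -83.2 z [0.001, -0.002, -1.0] F [0.3, -13.2, 6.5] op 0.001 j7 -1.38
corner-frame tcp [-129.2  -71.2] F [ -1.3 -13.1] Mz -0.01
t: 76.22
ee_pos: [0.5443, 0.1811, 0.0295]
ee_rot: [0.002, 0.998, 0.058, 0.0]
contact_force: [1.0, -13.5, 3.7]
opening: 0.002
t 76.22 pos [0.5443, 0.1811, 0.0295] yawY -83.3 z [0.001, -0.005, -1.0] F [1.0, -13.5, 3.7] op 0.002 j7 -1.38
corner-frame tcp [-129.1  -71.2] F [ -0.6 -13.6] Mz 0.05
t: 76.72
ee_pos: [0.5478, 0.1617, 0.163]
ee_rot: [0.001, 0.998, 0.058, 0.002]
contact_force: [0.1, -0.8, -0.9]
opening: 0.287
```

```bash
python3 - <<'E'
from h import *
pst();pg(-204,-31,150,yaw=6.9)
E
```

```text
t 76.72 pos [0.5478, 0.1617, 0.163] yawY -83.4 z [0.005, -0.002, -1.0] F [0.1, -0.8, -0.9] op 0.287 j7 -1.47
corner-frame tcp [-127.9  -90.9] F [ 0.  -0.8] Mz 0.02
shift [-7.64, -5.95, 1.24] turn [-0.001, -0.006, 1.566]
```

```bash
python3 -m creep '[[0.5,[-2,-2,0],[0,0,-0.17]],[0.5,[-4,-4,0],[0,0,-0.35]],[0.5,[-7.6,-6,0],[0,0,-0.53]],[0.5,[-7.6,-6,0],[0,0,-0.71]],[0.5,[-7.6,-6,0],[0,0,-0.89]],[0.5,[-7.6,-6,0],[0,0,-1.07]],[0.5,[-7.6,-6,1],[0,0,-1.25]],[0.5,[-7.6,-6,1],[0,0,-1.43]],[0.5,[-7.6,-6,1],[0,0,-1.575]],[0.5,[-7.6,-6,1],[0,0,-1.575]]]' 20; python3 - <<'E'
from h import *
pst();pg(-204,-31,56,yaw=6.9);pic("j2","scene",(300,230,460,350),5)
E
```

```text
t: 77.97
ee_pos: [0.4652, 0.2124, 0.1521]
ee_rot: [0.002, 0.664, 0.748, 0.001]
contact_force: [0.2, -1.1, -1.0]
opening: 0.498
t 77.97 pos [0.4652, 0.2124, 0.1521] yawY 6.8 z [0.004, -0.002, -1.0] F [0.2, -1.1, -1.0] op 0.498 j7 -0.22
corner-frame tcp [-203.9  -30.6] F [ 0.1 -1.1] Mz -0.05
shift [-0.01, -0.05, 9.61] turn [0.004, 0.003, -0.001]
```

View pics/j2.png

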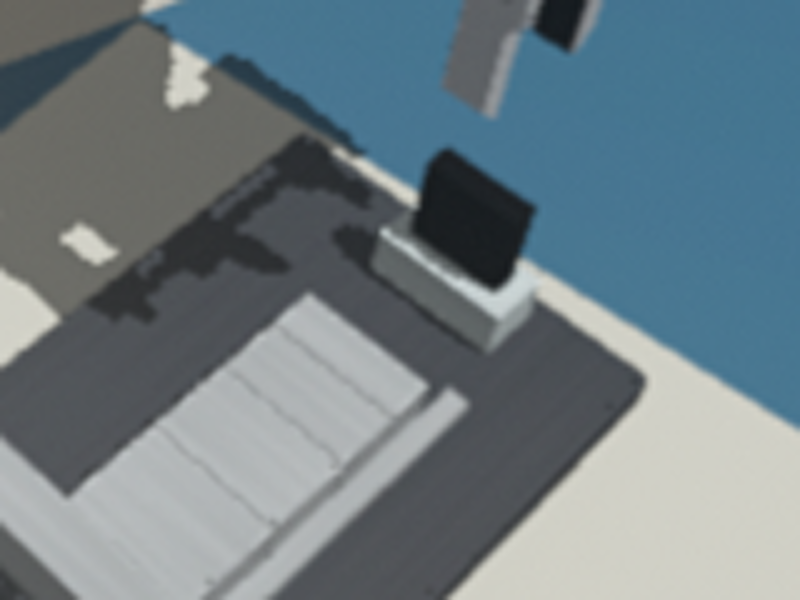

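```bash
python3 -m creep '[[0.5,[0,0,5],[0.004,0.003,0]],[0.5,[0,0,8],[0.004,0.003,0]],[0.5,[0,0,9.5],[0.004,0.003,0]],[0.5,[0,0,9.5],[0.004,0.003,0]],[0.95,[0,0,9.5],[0.004,0.003,0]],[0.95,[0,0,9.5],[0.004,0.003,0]],[0.95,[0,0,9.5],[0.004,0.003,0]],[0.95,[0,0,9.5],[0.004,0.003,0]],[0.95,[0,0,9.5],[0.004,0.003,0]],[0.95,[0,0,9.5],[0.004,0.003,0]]]' 25; python3 -c 'from h import *;pst()'
```

```text
t: 79.28
ee_pos: [0.4659, 0.2123, 0.0575]
ee_rot: [0.0, 0.665, 0.747, 0.0]
contact_force: [-1.3, 0.5, 6.8]
opening: 0.15
t 79.28 pos [0.4659, 0.2123, 0.0575] yawY 6.7 z [0.001, 0.0, -1.0] F [-1.3, 0.5, 6.8] op 0.15 j7 -0.13
corner-frame tcp [-203.2  -30.8] F [-1.2  0.6] Mz 0.15
```

```bash
python3 -m creep '[[0.95,[0,0.4,0],[0,0,0]],[0.95,[0,1,0],[0,0,0]],[0.95,[0,1.6,0],[0,0,0]],[0.95,[0,2.2,0],[0,0,0]],[0.95,[0,2.8,0],[0,0,0]],[0.95,[0,3.3,0],[0,0,0]],[0.95,[0,3.8,0],[0,0,0]],[0.95,[0,4.1,0],[0,0,0]],[0.95,[0,4.3,0],[0,0,0]],[0.95,[0,4.3,0],[0,0,0]]]' 25; python3 -c 'from h import *;pst()'; python3 -m creep '[[0.95,[0,0.15,0],[0,0,0]],[0.95,[0,0.3,0],[0,0,0]],[0.95,[0,0.45,0],[0,0,0]],[0.95,[0,0.55,0],[0,0,0]],[0.95,[0,0.55,0],[0,0,0]]]' 25; python3 -c 'from h import *;pst()'
```

```text
t: 80.53
ee_pos: [0.5089, 0.2176, 0.0575]
ee_rot: [0.0, 0.665, 0.747, 0.001]
contact_force: [0.7, 6.2, -0.6]
opening: 0.146
t 80.53 pos [0.5089, 0.2176, 0.0575] yawY 6.7 z [0.001, 0.001, -1.0] F [0.7, 6.2, -0.6] op 0.146 j7 -0.09
corner-frame tcp [-159.9  -30.7] F [1.5 6.1] Mz 0.24
t: 81.15
ee_pos: [0.5126, 0.2181, 0.0575]
ee_rot: [-0.001, 0.665, 0.747, -0.001]
contact_force: [-16.8, 0.6, 17.6]
opening: 0.149
t 81.15 pos [0.5126, 0.2181, 0.0575] yawY 6.7 z [-0.003, 0.0, -1.0] F [-16.8, 0.6, 17.6] op 0.149 j7 -0.09
corner-frame tcp [-156.2  -30.7] F [-16.6   2.6] Mz 0.18
```

```bash
python3 -m creep '[[0.9,[0,0,-0.05],[0,0,0]],[0.6,[0,0,-0.05],[0,0,0]],[0.5,[0,0,-0.05],[0,0,0]],[0.5,[0,0,-0.05],[0,0,0]],[0.5,[0,0,-4],[0,0,0]],[0.5,[0,0,-9],[0,0,0]],[0.5,[0,0,-14],[0,0,0]],[0.5,[0,-18,-16],[0,0,0]],[0.5,[0,-18,-16],[0,0,0]],[0.5,[0,-18,-16],[0,0,0]]]'; python3 - <<'E'
from h import *
pst();pic("e1","scene",(260,220,450,390),2);pic("e2","top",(120,100,400,270),2)
a=cv2.imread("pics/e1.png");b=cv2.imread("pics/e2.png")
b=cv2.resize(b,(400,243));c=np.zeros((340,800,3),np.uint8);c[:340,:380]=a;c[:243,390:790]=b;cv2.imwrite("pics/e3.png",c)
E
```

```text
t: 82.4
ee_pos: [0.3324, 0.1965, 0.218]
ee_rot: [-0.001, 0.665, 0.747, -0.001]
contact_force: [0.1, 1.3, 0.6]
opening: 0.501
t 82.4 pos [0.3324, 0.1965, 0.218] yawY 6.7 z [-0.003, 0.001, -1.0] F [0.1, 1.3, 0.6] op 0.501 j7 -0.52
corner-frame tcp [-337.6  -30.4] F [0.2 1.3] Mz -0.07
```

View pics/e3.png

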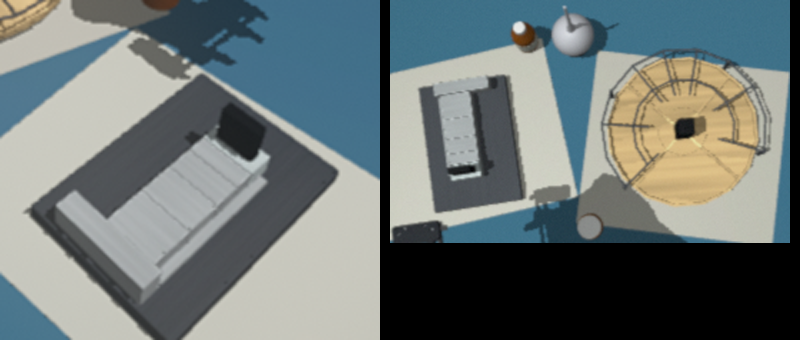

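```bash
python3 - <<'E'
import cv2
im=cv2.imread("pics/raw_e1.png")[275:375,280:405];cv2.imwrite("pics/e4.png",cv2.resize(im,None,fx=6,fy=6,interpolation=cv2.INTER_CUBIC)[:600,:800])
E
```

```text
(no output)
```

View pics/e4.png

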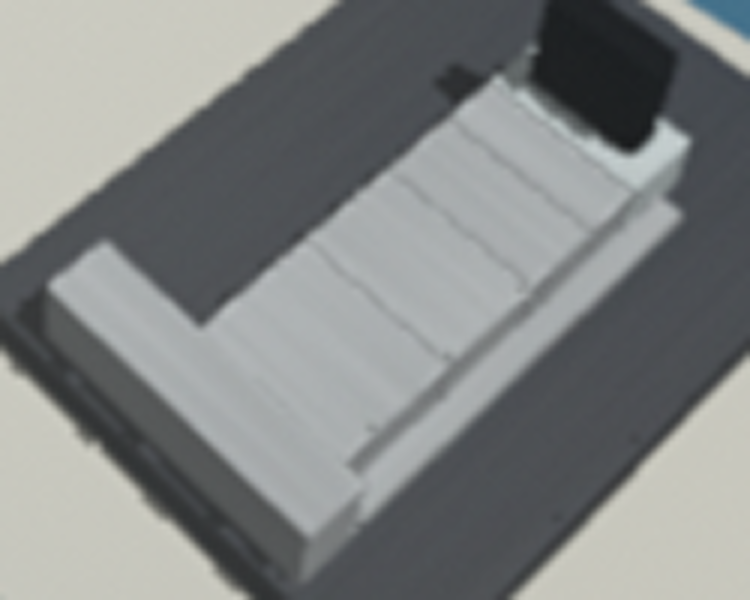

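The four blocks sit side by side from the bar with their ends in one line along the lip, and the jaw is closed on the last one. I'm handing in.

```bash
python3 -c 'from bench import manip;print(manip.hand_in())'
```

```text
the job is handed in; nothing more can be done
None
```

The spacer row is made up and handed in at about 82 s. All four blocks were out today. I laid them in order a, b, c, d, turning the carousel by its knob for a, and then again for b, c and d. Each block was pressed against the bar or the block before it, about 30 mm short of the lip, and slid home along the lip. Last, I slid the jaw by its tab up to block d until the wrist read about 17 N, then let go.

**Last checks**
- **In line against the lip:** pushing each block's near end with closed fingers stopped it firmly at 11–15 N, with the tool within 0.3 mm of the same place for all four.
- **Close contact:** the final pictures show the row tight between bar and jaw, the blocks' ends in one line along the lip. The bauble, paint jar and varnish bottle are standing where they were.

**What went wrong or disagreed**
- **Block a, slide:** its first slide stopped about 6–8 mm short of the lip because of friction. I regripped it, slid it on and confirmed it with the push, before laying block b.
- **Block a, grip:** it also shifted about 5 mm in the fingers while being pressed to the bar.
- **Lip position:** my first camera estimate was about 3 mm off from where contact showed the lip to be, so I used the contact value from then on.
- **Lip gap not visible:** neither camera sees down between the blocks and the lip, so contact there rests on the force checks.

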